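Hand-tighten the filter housing cover in star order

ROBOT

A 6-joint arm with a two-finger parallel gripper is mounted at the origin on the work surface. World frame = base frame: x ahead of the robot, y to its left, z up, the work surface at z = 0. Lengths are in m, angles in rad, forces in N, time in s.
With the tool pointing down it reaches from about 0.275 to 0.85 m from the base axis. Payload 19 kg.
Tool frame: the origin (TCP) lies at the very end of the fingers, on their centre line; the grasp point (between the pads) lies 19 mm behind it; y points along the fingers, z is the direction in which the jaws open and shut, and the axes are right-handed (so a half turn about y gives the same grasp; the last joint's range is limited). The gripper opens to 85 mm and grips with 20 to 120 N. Pads are 22 mm wide; open, the fingers measure 114 mm over their backs; the gripper's body (76 mm by 85 mm) begins 54 mm behind the grasp point. The pads swing forward as they close: fully open they stand 13 mm farther back than shut.
Start: joints at [1.212, 0.15, 1.437, -0, 1.554, -0.134], TCP at [0.128, 0.56, 0.231] pointing down, gripper open.
Joint ranges: [-2.8, 2.8], [-0.68, 2.1], [0.12, 2.68], [-1.39, 4.53], [0.16, 2.79], [-2.81, 2.81]. Speed limits (rad/s): [1.89, 1.89, 2.22, 3.01, 3.01, 3.01].

INTERFACE

Orientations are given as a unit quaternion [x, y, z, w].
In Python, from workcell import ctrl gives the robot as it stands.
- The arm moves only by the tool step_arm, never from a script. Its argument "motion" is a list of rows, each an object of numbers: "tx", "ty", "tz": the shift along the tool's x, y, z in mm; "yaw": the turn about the tool's y in degrees; "fingers": the opening, from -1 (shut) to 1 (fully open), so that 0 is half open. A call has 1 to 12 rows; each row is the pose to reach, as a shift and turn from the pose commanded when the call began, along the tool's axes at that moment; what a row does not reach only later rows make up. A row lasts 1/10 s, in which the tool goes at most 50 mm and 8.59 degrees, less where a joint would pass 70% of its speed; a pose out of reach is approached as far as the arm can. A call with a gripper value outside its range is refused whole. The fingers move at their own pace and stop on an object; "squeeze" is the grip in N (left out, the last holds). Time passes only in rows, so rows that repeat a pose let the fingers close. It gives the time, the measured TCP pose, the force and the opening at its end, in the units of the state.
- ctrl.observe(): the state, without advancing time (a new reading comes with each control period).
- ctrl.get_image(name): name is "scene" or "top" or "wrist"; returns a dict with "image" (400x640x3 uint8, red, green, blue), "mtx" (3x3 intrinsics, pixels), "k1" (the pictures are not rectified: a ray, as slopes to the right and down, at radius r is drawn at 1 + k1 r^2 times it, then the intrinsics apply), "R" (3x3) and "t" (3): a world point X has camera coordinates R X + t. Camera axes: x right, y down, z forward; pixel columns grow to the right and rows downward; lengths in m; the calibration is good to about 2 mm. A picture is of the moment at which its call begins. There is no depth.
- ctrl.sign_off(): hands the job in, once; it reports no verdict.
Trained networks look in the newest picture that a camera, given by its name, has taken for a name from the list of things; names that differ only in an ending like _2 or _b are one class to them, and where a whole thing is asked for, a point or a joint stands for the part that bears it (a point fixed in the world has none). Each returns a list of dicts, best first, with "conf" (0 to 1); they miss things now and then, are a little off and sometimes report something else, mostly with a low value. They report only what shows in the picture. A call takes as long as a camera call. They do not tell look-alikes from the thing itself.
- ctrl.search_frame(camera, name): "position" ([column, row] in pixels, amid what is visible of it).
- ctrl.masks_of(camera, name): "region" (400x640 bool, what is visible of it) and "position" ([column, row] in pixels, amid what is visible of it).
The state is a dict: "t": time; "qpos": joint angles; "joint_vel": joint speeds; "joint_efforts": joint torques, N m; "tool_pos": TCP position; "eef_rot": TCP orientation; "ft_force": force on the tool from outside, world axes, zero at the start; "ft_torque": the same for the moment, N m; "grip_width": finger opening in m.
Only numpy, scipy, OpenCV 4.12 (cv2) and the standard library are available. Lean on these libraries where they do the work, as an engineer would, in place of code of your own. Each camera call takes 0.05 s, during which the arm holds its last target.

TASK

Hand-tighten the four black wing knobs (clockwise) that hold the round cover on the blue filter housing, in star order and in two passes: first turn each one only until it bears lightly on the cover, always going next to the knob straight across, and only when all four are snug go round again in the same crosswise way and tighten each firmly, by feel, without over-tightening. Let go at the end, and do not disturb the wrench, the spray can and the red bin.

Things in the scene. Friction and masses are not known exactly. Their poses are not given: they have to be found in the camera images.
- housing: Fixed round blue filter housing, 196 mm across, standing on the bench (a dark pipe stub sticks out level on its +y side, to 133 mm from the axis). Origin: on its axis at bench height; z up. The knobs stand on a circle of 75 mm radius about its axis: knob1 towards its +x, knob2 towards +y, knob3 towards -x, knob4 towards -y, so 1 and 3 are opposite, and 2 and 4.
- cover: Loose steel disc of 2.4 kg (stays put), 199 mm across, 10 mm thick, with a blue badge in the middle; it lies on the housing between four blue lugs. Origin: centre of its underside, 56 mm above the bench; its top is 66 mm above the bench.
- knob1: Black wing knob over a steel collar. Origin: on its turning axis at the underside of the knob, 78 mm above the bench, a height it keeps; x runs along the wing, z up. The wing is a bar 44 mm long, 14 mm thick, standing from 10 to 44 mm above the origin on a round skirt 42 mm across: pinch it across its thickness, about 35 mm above the origin. Opposite knob3. Knobs 2 to 4 are like it.
- knob2: Wing knob like knob1, opposite knob4. How all four work: clockwise from above tightens; a steep thread drives a sprung foot, hidden in the collar, down on the cover. Each starts loose: its foot meets the cover after 0.15 to 0.75 rad (different for each, not to be seen) and from there presses about 87 N more per rad. It stays where it is left.
- knob3: Wing knob like knob1, opposite knob1. What is felt on each: a self-locking drag of 0.4 N m against any turning, plus, from the touch on, a spring torque growing by 0.44 N m per rad that pushes back (0.005 N m per N on the cover). So turning takes 0.4 N m loose, 0.5 snug, 0.75 tight; held still after a slight recoil, the spring torque less 0.3 to 0.4 remains.
- knob4: Wing knob like knob1, opposite knob2. For each knob, counted from where its foot touches the cover: snug is 0.12 to 0.48 rad on (10 to 42 N on the cover; aim at 0.25 rad), firmly tight 0.62 to 1.0 rad on (54 to 87 N; aim at 0.8 rad), over-tight beyond 1.1 rad (100 N). A hand's grip gives by up to 0.1 rad under this load, so the knob lags.
- wrench: Loose steel wrench, 160 mm long, lying on the bench beside the housing; a bystander.
- spraycan: Loose red spray can, 54 mm across, 150 mm tall, standing on the bench; origin under its centre; a bystander.
- redbin: Loose red open parts bin, 100 x 75 x 50 mm, on the bench; origin under its centre; a bystander.
Mind the look-alikes: they are no part of the job. Several things have the shape of the cover; the one meant has the colours described above.

How it is judged:
On the way, in this order (a step that is already met when the one before it is completed fails the run):
1. two opposite knobs bear lightly on the cover while the other two are still loose (((contact force between knob1 and cover between 8 and 44 N and contact force between knob3 and cover between 8 and 44 N and contact force between each of knob2, knob4 and cover below 1 N) or (contact force between knob2 and cover between 8 and 44 N and contact force between knob4 and cover between 8 and 44 N and contact force between each of knob1, knob3 and cover below 1 N))), for 0.2 s.
2. all four knobs are snug and none is tight yet (contact force between knob1 and cover between 8 and 44 N and contact force between knob2 and cover between 8 and 44 N and contact force between knob3 and cover between 8 and 44 N and contact force between knob4 and cover between 8 and 44 N), for 0.2 s.
3. two opposite knobs are firmly tight while the other two are still only snug (((contact force between each of knob1, knob3 and cover above 50 N and contact force between each of knob2, knob4 and cover below 44 N) or (contact force between each of knob2, knob4 and cover above 50 N and contact force between each of knob1, knob3 and cover below 44 N))), for 0.2 s.
At the end, for the whole second after the job is handed in: Each of the four knobs presses on the cover with 50 to 100 N, and the cover lies flat (within 0.03 rad) and centred (within 6 mm) on the housing (contact force between knob1 and cover between 50 and 100 N and contact force between knob2 and cover between 50 and 100 N and contact force between knob3 and cover between 50 and 100 N and contact force between knob4 and cover between 50 and 100 N and angle between cover's own z axis and vertical below 0.03 rad and horizontal distance between cover and housing below 0.006 m); the robot touches nothing.
It fails at once if a knob is over-tightened (over 100 N on the cover) (contact force between any of knob1, knob2, knob3, knob4 and cover above 100 N).
It fails at once if a knob is tightened beyond snug (over 46 N) while another is not yet snug (under 8 N) (contact force between any of knob1, knob2, knob3, knob4 and cover above 46 N and contact force between any of knob1, knob2, knob3, knob4 and cover below 8 N).
It fails at once if the wrench, spray can or bin is moved by more than 25 mm (distance of any of wrench, spraycan, redbin from where it was at the start of the episode above 0.025 m).
It also fails if it takes over 72 s, if anything falls off the work surface, if the arm or the gripper's body presses on something with over 40 N, if the wrist force passes 120 N, or if a joint passes its speed limit or range.

## Working session

There is one attempt and no reset: what is moved stays moved. The work goes in short steps, Python scripts to look and compute and a tool call to move; the robot and the scene stay as the last step left them, time stands still between calls to the robot, and variables do not carry over. Pictures are saved under pics/ and viewed, and the job is handed in when it is done.

Besides the shell and the picture viewer there is one more tool, called by a JSON object that holds its "api" and its "payload", one argument or row to a line. step_arm: Moves the arm, as the interface text tells. Its arguments: {"type":"object","properties":{"motion":{"type":"array"},"squeeze":{"type":"number"}},"required":["motion"]}

```bash
ls; mkdir -p pics
python3 - <<'E'
from workcell import ctrl
import cv2
s=ctrl.observe(); print(s)
for n in ["scene","top"]:
    d=ctrl.get_image(n); cv2.imwrite(f"pics/{n}0.png",d["image"][:,:,::-1])
    print(n,d["mtx"],d["k1"],d["R"],d["t"])
E
```

```text
pics
{'t': 0.0, 'qpos': array([ 1.21202516e+00,  1.50993201e-01,  1.43799618e+00,  6.15548211e-06,
        1.55382280e+00, -1.33994423e-01]), 'joint_vel': array([ 0.000408  ,  0.00136902, -0.00028888,  0.0002576 , -0.00074252,
        0.00073864]), 'joint_efforts': array([ 2.54654224e-03, -7.13058615e+01, -5.70867991e+01,  1.00385214e-04,
        8.61761626e-03,  8.37944071e-05]), 'tool_pos': array([0.12808999, 0.56030465, 0.23068871]), 'eef_rot': array([ 0.70306318, -0.07941068,  0.07919614, -0.70222794]), 'ft_force': array([ 0.08724757, -0.84656726,  0.55503918]), 'ft_torque': array([ 0.03706957, -0.00445378, -0.02056588]), 'grip_width': 0.08548533381066642}
scene [[439.20473844   0.         327.9014938 ]
 [  0.         439.20473844 206.05310428]
 [  0.           0.           1.        ]] -0.00425801837575886 [[-0.01309599  0.99984673  0.0116192 ]
 [ 0.60837854  0.01718933 -0.79346082]
 [-0.79353894 -0.00332229 -0.60851041]] [-0.03130633 -0.24013501  1.56270619]
top [[479.64355279   0.         313.33088683]
 [  0.         479.64355279 199.99828707]
 [  0.           0.           1.        ]] -0.11953651508642217 [[-0.01394477 -0.99963838 -0.02299265]
 [-0.99773219  0.01542514 -0.06551746]
 [ 0.06584843  0.02202689 -0.99758649]] [0.04427129 0.52344098 1.24124268]
```

View pics/scene0.png

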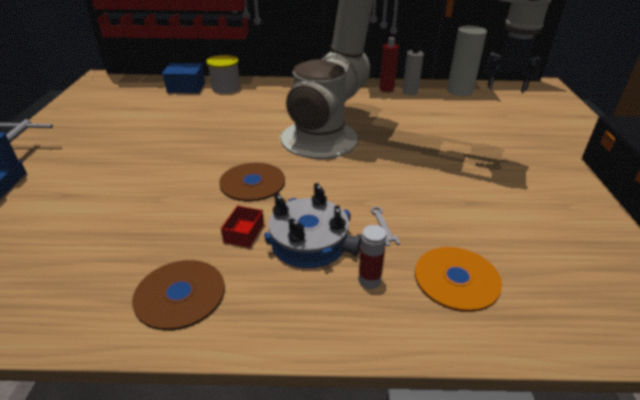

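View pics/top0.png

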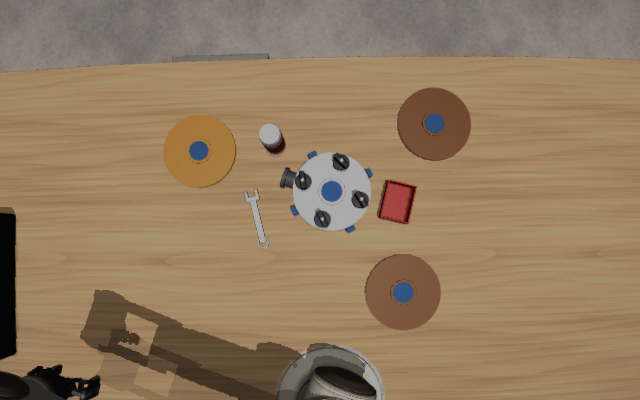

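The scene view shows the steel cover with the blue badge at (308,222), and the top view shows it at (331,191). In the top view the knobs are at about (341,161), (303,180), (322,218) and (360,199), the pipe stub is at (288,178), the can at (271,136), the wrench at (256,218) and the bin at (397,201).

```bash
cat > h.py <<'E'
import numpy as np, cv2
def dist(d): return np.array([d["k1"],0,0,0,0.])
def unproj(d,px,z):
    p=cv2.undistortPoints(np.array([[px]],float),d["mtx"],dist(d))[0,0]
    R=np.array(d["R"]);t=np.array(d["t"]); c=-R.T@t; v=R.T@np.array([p[0],p[1],1]); return c+v*(z-c[2])/v[2]
def proj(d,X):
    R=np.array(d["R"]);r,_=cv2.Rodrigues(R)
    return cv2.projectPoints(np.array(X,float).reshape(-1,1,3),r,np.array(d["t"],float),d["mtx"],dist(d))[0][:,0]
E
python3 - <<'E'
from workcell import ctrl
from h import *
d=ctrl.get_image("top")
im=d["image"]
x=im[120:260,230:430]; cv2.imwrite("pics/topz.png",cv2.resize(x,(800,560),interpolation=cv2.INTER_CUBIC)[:,:,::-1])
for n,z in [("cover",.066),("knob1",.115),("wrench",.005),("spraycan",.15),("redbin",.05)]:
    for r in ctrl.masks_of("top",n)[:8]:
        print(n,r["conf"],r["position"],r["region"].sum(),unproj(d,r["position"],z).round(4))
# badge centroid by colour
h=cv2.cvtColor(im,cv2.COLOR_RGB2HSV)
m=((h[:,:,0]>95)&(h[:,:,0]<125)&(h[:,:,1]>120)).astype(np.uint8)
n,l,s,c=cv2.connectedComponentsWithStats(m)
for i in range(1,n):
    if s[i,4]>20: print("blue",c[i],s[i,4],unproj(d,c[i],.066).round(4))
E
```

```text
cover 0.96 [432.8, 124.1] 4256 [ 0.711  -0.2734  0.066 ]
cover 0.86 [331.2, 192.6] 3793 [ 0.5389 -0.0099  0.066 ]
cover 0.79 [402.9, 292.0] 4511 [ 0.2866 -0.1855  0.066 ]
cover 0.65 [199.6, 153.8] 4196 [0.6446 0.3267 0.066 ]
knob1 0.77 [301.0, 180.1] 223 [0.5665 0.0637 0.115 ]
knob1 0.71 [319.9, 219.2] 208 [0.4709 0.0192 0.115 ]
knob1 0.63 [339.9, 162.5] 262 [ 0.608  -0.0315  0.115 ]
knob1 0.53 [359.7, 202.1] 201 [ 0.5108 -0.0776  0.115 ]
wrench 0.94 [259.2, 217.2] 338 [0.4813 0.1813 0.005 ]
spraycan 0.76 [273.9, 141.5] 614 [0.6561 0.1255 0.15  ]
redbin 0.72 [273.2, 142.7] 637 [0.6722 0.1377 0.05  ]
redbin 0.55 [395.3, 201.4] 1105 [ 0.5151 -0.1736  0.05  ]
blue [434.29779412 122.90441176] 272 [ 0.7141 -0.2775  0.066 ]
blue [198.26235741 150.02661597] 263 [0.6545 0.3303 0.066 ]
blue [312.07142857 154.03571429] 28 [0.638  0.0371 0.066 ]
blue [368.5625 172.25  ] 32 [ 0.5891 -0.1053  0.066 ]
blue [331.17704918 190.85245902] 305 [ 0.5433 -0.0099  0.066 ]
blue [293.82857143 210.37142857] 35 [0.4954 0.0851 0.066 ]
blue [350.26470588 228.55882353] 34 [ 0.4475 -0.0563  0.066 ]
blue [403.02061856 292.04123711] 291 [ 0.2865 -0.1858  0.066 ]
```

View pics/topz.png

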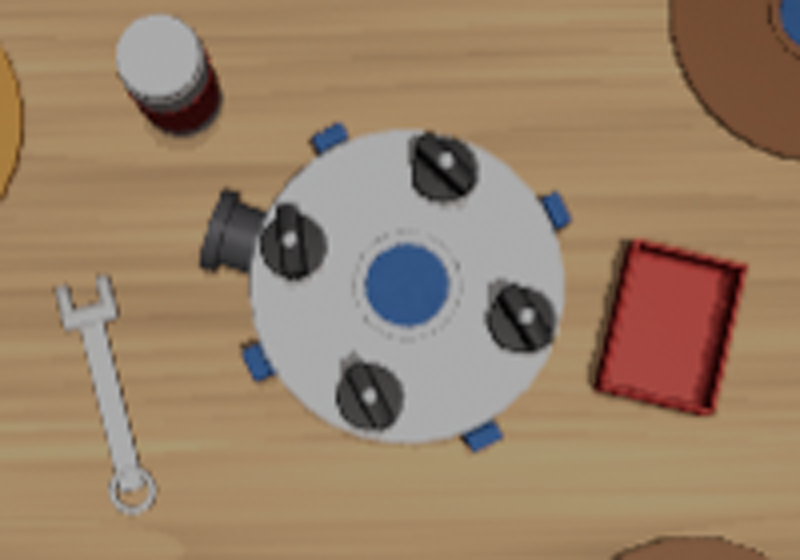

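```bash
cat >> h.py <<'E'
from scipy.spatial.transform import Rotation as Ro
def tool(s):
    M=Ro.from_quat(s["eef_rot"]).as_matrix(); hd=np.degrees(np.arctan2(M[1,0],M[0,0])); return M,hd
def plan(s,target,heading=None):
    """shift in tool axes mm, yaw deg (tool x heading in world deg, mod 180)"""
    M,hd=tool(s); sh=M.T@(np.array(target)-s["tool_pos"])*1000
    out=dict(tx=sh[0].round(1),ty=sh[1].round(1),tz=sh[2].round(1),hd=hd.round(1),q1=s["qpos"][0].round(3),q6=s["qpos"][5].round(3))
    if heading is not None:
        y=hd-heading; out["yaw"]=round((y+90)%180-90,1)
    return out
E
python3 - <<'E'
from workcell import ctrl
from h import *
s=ctrl.observe(); M,hd=tool(s); print(M.round(3),hd)
print(plan(s,[.543,-.01,.30],30))
d=ctrl.get_image("wrist"); cv2.imwrite("pics/wr0.png",d["image"][:,:,::-1])
R=np.array(d["R"]);c=-R.T@np.array(d["t"]); print("cam in tool",M.T@(c-s["tool_pos"]),"axes(rows cam axes in tool)",(R@M).round(3),d["mtx"],d["k1"])
E
```

```text
[[ 0.975 -0.     0.223]
 [-0.223 -0.     0.975]
 [-0.    -1.    -0.   ]] -12.876829359077853
{'tx': np.float64(531.6), 'ty': np.float64(-68.7), 'tz': np.float64(-463.7), 'hd': np.float64(-12.9), 'q1': np.float64(1.212), 'q6': np.float64(-0.134), 'yaw': np.float64(-42.9)}
cam in tool [-0.07855738 -0.14318059  0.00093975] axes(rows cam axes in tool) [[ 0.001 -0.     1.   ]
 [ 0.95  -0.311 -0.001]
 [ 0.311  0.95  -0.   ]] [[320.18656635   0.         320.89185718]
 [  0.         320.18656635 200.07328976]
 [  0.           0.           1.        ]] -0.0058404912908084665
```

View pics/wr0.png

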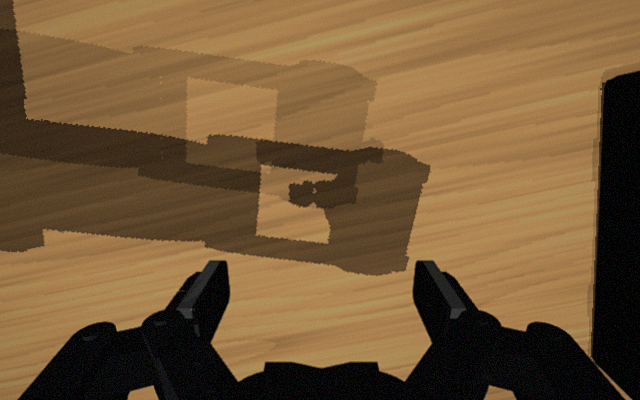

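The wrist picture shows the open fingers and bare bench. I'll go above the housing.

Run:
```python
from workcell import ctrl
from h import *
s=ctrl.observe()
print(plan(s,[.572,.005,.25],30))
```

```text
{'tx': np.float64(556.5), 'ty': np.float64(-18.7), 'tz': np.float64(-442.6), 'hd': np.float64(-12.9), 'q1': np.float64(1.212), 'q6': np.float64(-0.134), 'yaw': np.float64(-42.9)}
```

{"api": "step_arm", "payload": {
  "motion": [
    {"tx": 37,"ty": -19,"tz": -30,"yaw": -3,"fingers": 0},
    {"tx": 74,"ty": -19,"tz": -59,"yaw": -6,"fingers": 0},
    {"tx": 556,"ty": -19,"tz": -443,"yaw": -43,"fingers": 0},
    {"tx": 556,"ty": -19,"tz": -443,"yaw": -43,"fingers": 0},
    {"tx": 556,"ty": -19,"tz": -443,"yaw": -43,"fingers": 0},
    {"tx": 556,"ty": -19,"tz": -443,"yaw": -43,"fingers": 0},
    {"tx": 556,"ty": -19,"tz": -443,"yaw": -43,"fingers": 0},
    {"tx": 556,"ty": -19,"tz": -443,"yaw": -43,"fingers": 0},
    {"tx": 556,"ty": -19,"tz": -443,"yaw": -43,"fingers": 0},
    {"tx": 556,"ty": -19,"tz": -443,"yaw": -43,"fingers": 0},
    {"tx": 556,"ty": -19,"tz": -443,"yaw": -43,"fingers": 0},
    {"tx": 556,"ty": -19,"tz": -443,"yaw": -43,"fingers": 0}
  ]
}}

```text
t: 1.65
tool_pos: [0.475, 0.1258, 0.2506]
eef_rot: [0.683, 0.184, -0.183, -0.683]
ft_force: [0.1, 1.9, -0.4]
grip_width: 0.0429
```

Run:
```python
from workcell import ctrl
from h import *
s=ctrl.observe()
print(s['t'],s['tool_pos'],s['grip_width'],plan(s,[.572,.005,.25],30))
```

```text
1.65 [0.47500381 0.12579061 0.25062371] 0.04289776039006235 {'tx': np.float64(23.3), 'ty': np.float64(0.7), 'tz': np.float64(-153.2), 'hd': np.float64(30.1), 'q1': np.float64(0.102), 'q6': np.float64(-1.994), 'yaw': np.float64(0.1)}
```

{"api": "step_arm", "payload": {
  "motion": [
    {"tx": 16,"tz": -113,"fingers": 0},
    {"tx": 16,"tz": -113,"fingers": 0},
    {"tx": 16,"tz": -113,"fingers": 0},
    {"tx": 16,"tz": -113,"fingers": 0},
    {"tx": 16,"tz": -113,"fingers": 0}
  ]
}}

```text
schema error: expected keys tx, ty, tz, yaw, fingers
```

Run:
```python
from workcell import ctrl
from h import *
d=ctrl.get_image("wrist");s=ctrl.observe()
print(s['t'],s['ft_torque'],s['ft_force'],plan(s,[.572,.005,.25],30))
cv2.imwrite("pics/wr1.png",d["image"][:,:,::-1])
np.savez("wr1.npz",**{k:np.array(d[k]) for k in d})
for r in ctrl.masks_of("wrist","knob1")[:6]: print(r["conf"],r["position"],unproj(d,r["position"],.11).round(4))
c=np.array([.5433,-.0099])
a=np.radians(-17.5)
for k in range(4): print(proj(d,[*(c+.075*np.array([np.cos(a+k*np.pi/2),np.sin(a+k*np.pi/2)])),.122]).round(1))
```

```text
1.7 [-0.13938304 -0.00813983 -0.00736146] [-0.11585553 -6.86138973 -3.86696008] {'tx': np.float64(23.3), 'ty': np.float64(0.3), 'tz': np.float64(-147.0), 'hd': np.float64(29.9), 'q1': np.float64(0.093), 'q6': np.float64(-2.0), 'yaw': np.float64(-0.1)}
0.98 [113.0, 223.8] [ 0.6084 -0.0276  0.11  ]
0.89 [92.9, 112.2] [ 0.5172 -0.0763  0.11  ]
0.76 [214.0, 119.3] [0.4705 0.0164 0.11  ]
0.57 [216.7, 226.8] [0.5613 0.0599 0.11  ]
[[ 97.7 231.9]]
[[212.4 236.7]]
[[204.6 119.3]]
[[ 75.6 113.6]]
```

View pics/wr1.png

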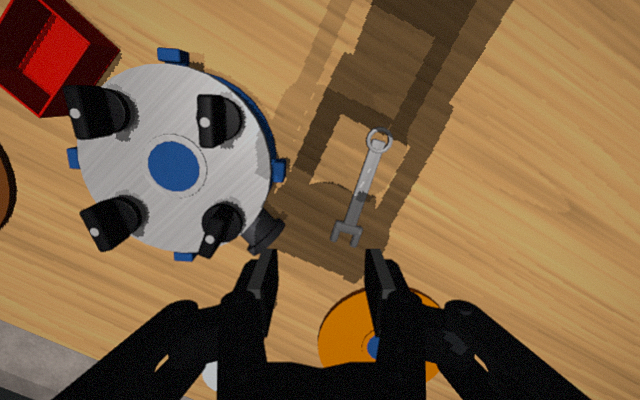

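The wrist view shows all four knobs, with knob1 at (105,225), knob2 at (220,230), knob3 at (215,120) and knob4 at (95,112). I'll centre over them for a square look.

{"api": "step_arm", "payload": {
  "motion": [
    {"tx": 16,"ty": 0,"tz": -138,"yaw": 0,"fingers": 0},
    {"tx": 16,"ty": 0,"tz": -138,"yaw": 0,"fingers": 0},
    {"tx": 16,"ty": 0,"tz": -138,"yaw": 0,"fingers": 0},
    {"tx": 16,"ty": 0,"tz": -138,"yaw": 0,"fingers": 0},
    {"tx": 16,"ty": 0,"tz": -138,"yaw": 0,"fingers": 0}
  ]
}}

```text
t: 2.25
tool_pos: [0.5571, 0.0163, 0.25]
eef_rot: [-0.683, -0.183, 0.184, 0.683]
ft_force: [-0.2, -0.1, -0.3]
grip_width: 0.0426
```

Run:
```python
from workcell import ctrl
from h import *
d=ctrl.get_image("wrist");s=ctrl.observe()
print(s['t'],s['ft_torque'],s['ft_force'],plan(s,[.572,.005,.25],30))
im=d["image"]
np.savez("wr1.npz",**{k:np.array(d[k]) for k in d})
h=cv2.cvtColor(im,cv2.COLOR_RGB2HSV)
m=((h[:,:,0]>95)&(h[:,:,0]<125)&(h[:,:,1]>120)).astype(np.uint8)
n,l,st,c=cv2.connectedComponentsWithStats(m)
for i in range(1,n):
    if st[i,4]>50: print("blue",c[i],st[i,4],unproj(d,c[i],.066).round(4))
c=np.array([.5433,-.0099])
a=np.radians(-17.5)
for k in range(4): print(proj(d,[*(c+.075*np.array([np.cos(a+k*np.pi/2),np.sin(a+k*np.pi/2)])),.122]).round(1))
cv2.imwrite("pics/wr2.png",im[:,:,::-1])
```

```text
2.3 [ 0.00385617 -0.07169066 -0.00706879] [0.59529429 0.10395321 0.83230724] {'tx': np.float64(7.1), 'ty': np.float64(0.2), 'tz': np.float64(-17.9), 'hd': np.float64(30.1), 'q1': np.float64(-0.108), 'q6': np.float64(-2.204), 'yaw': np.float64(0.1)}
blue [310.55409836  36.0852459 ] 305 [ 0.449  -0.0573  0.066 ]
blue [304.33382066 150.77826511] 2052 [ 0.5445 -0.0107  0.066 ]
blue [200.68348624 142.5       ] 218 [ 0.5897 -0.1061  0.066 ]
blue [ 28.70406056 158.81073641] 1453 [ 0.6944 -0.2542  0.066 ]
blue [407.04       155.93777778] 225 [0.4963 0.0834 0.066 ]
blue [299.39189189 244.21621622] 148 [0.6394 0.0357 0.066 ]
[[242.6 216.1]]
[[359.4 220.8]]
[[370.   98.8]]
[[238.4  92.8]]
```

View pics/wr2.png

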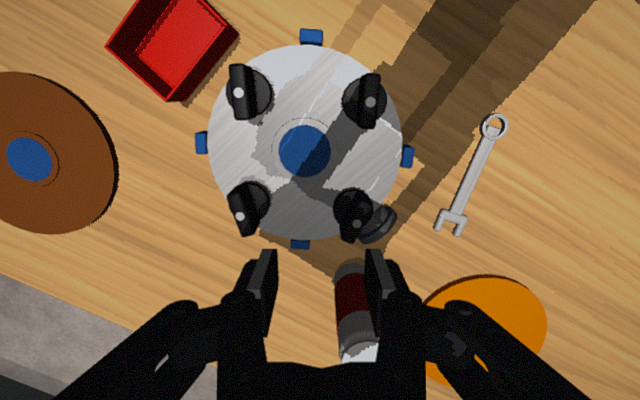

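Run:
```python
from h import *
d=dict(np.load("wr1.npz")); im=d["image"]
x=im[60:250,200:400]; cv2.imwrite("pics/z2.png",cv2.resize(cv2.convertScaleAbs(x,alpha=1.5,beta=25),(800,760),interpolation=cv2.INTER_CUBIC)[20:600+20,:,::-1]); 
y=cv2.resize(cv2.convertScaleAbs(x,alpha=1.6,beta=30),(630,600),interpolation=cv2.INTER_CUBIC); cv2.imwrite("pics/z2.png",y[:,:,::-1])
c=np.array([.5440,-.0104])
for yaw in (-17.5,-19):
  a=np.radians(yaw)
  for k in range(4): print(yaw,proj(d,[*(c+.075*np.array([np.cos(a+k*np.pi/2),np.sin(a+k*np.pi/2)])),.122]).round(1))
# dots
for k,(u,v) in enumerate([(240,216),(357,223),(370,102),(238,93)]):
    w=im[v-7:v+8,u-7:u+8].astype(float).sum(2); w=np.clip(w-0.6*w.max(),0,None)
    yy,xx=np.mgrid[v-7:v+8,u-7:u+8]; p=[(w*xx).sum()/w.sum(),(w*yy).sum()/w.sum()]
    P=unproj(d,p,.122); print(k+1,np.round(p,1),P.round(4),np.degrees(np.arctan2(P[1]-c[1],P[0]-c[0])).round(1),np.hypot(*(P[:2]-c)).round(4))
```

```text
-17.5 [[241.8 216.4]]
-17.5 [[358.5 221.2]]
-17.5 [[369.   99.2]]
-17.5 [[237.5  93.2]]
-19 [[240.2 214.9]]
-19 [[356.9 222.5]]
-19 [[370.5 101.1]]
-19 [[239.2  91.5]]
1 [239.1 216.3] [ 0.6166 -0.0351  0.122 ] -18.8 0.0767
2 [356.6 223.4] [0.5693 0.0608 0.122 ] 70.4 0.0755
3 [370.  101.6] [0.4736 0.0139 0.122 ] 161.0 0.0745
4 [238.2  92.2] [ 0.5204 -0.0817  0.122 ] -108.3 0.0751
```

View pics/z2.png

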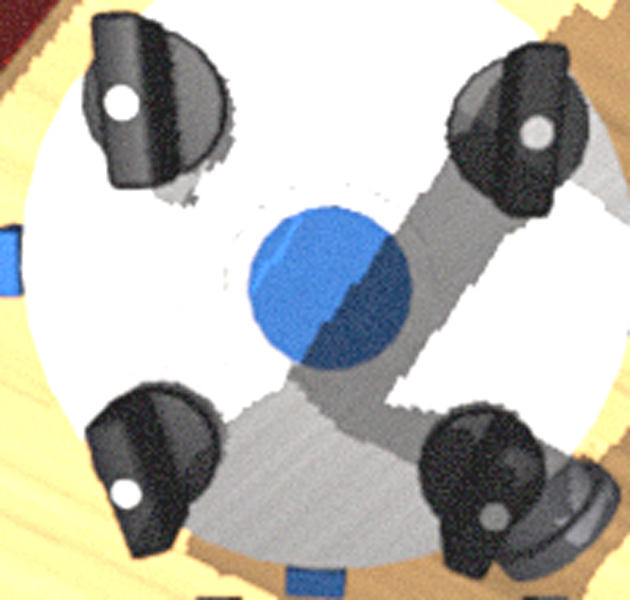

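```bash
cat >> h.py <<'E'
C=np.array([.5446,-.0106]); YAW=np.radians(-18.9)
def kpos(k): a=YAW+(k-1)*np.pi/2; return C+.075*np.array([np.cos(a),np.sin(a)])
def rect(d,k,z=.122,half=.032,n=290,g=0.5):
    xs=np.linspace(-half,half,n); X,Y=np.meshgrid(-xs,-xs)  # image right = -y world, down=-x
    p=kpos(k); P=np.stack([p[0]+Y,p[1]+X,np.full_like(X,z)],-1).reshape(-1,3)
    uv=proj(d,P).astype(np.float32).reshape(n,n,2)
    o=cv2.remap(d["image"],uv[...,0],uv[...,1],cv2.INTER_CUBIC)
    o=(255*(o/255.)**g).astype(np.uint8)
    # protractor ticks each 10 deg
    for a in range(0,360,10):
        r0=n/2-(14 if a%30==0 else 7); ca,sa=np.cos(np.radians(a)),np.sin(np.radians(a))
        f=lambda r:(int(n/2-r*sa),int(n/2-r*ca))
        cv2.line(o,f(r0),f(n/2),(255,0,255) if a%90 else (0,255,0),1)
    return o
def rect4(d,fn,ks=(1,2,3,4),z=.122):
    t=[rect(d,k,z) for k in ks]
    if len(t)==4: o=np.vstack([np.hstack(t[:2]),np.hstack(t[2:])])
    else: o=np.hstack(t)
    cv2.imwrite(fn,o[:,:,::-1])
E
python3 -c "
from h import *
d=dict(np.load('wr1.npz')); rect4(d,'pics/r1.png')"
```

```text
(no output)
```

View pics/r1.png

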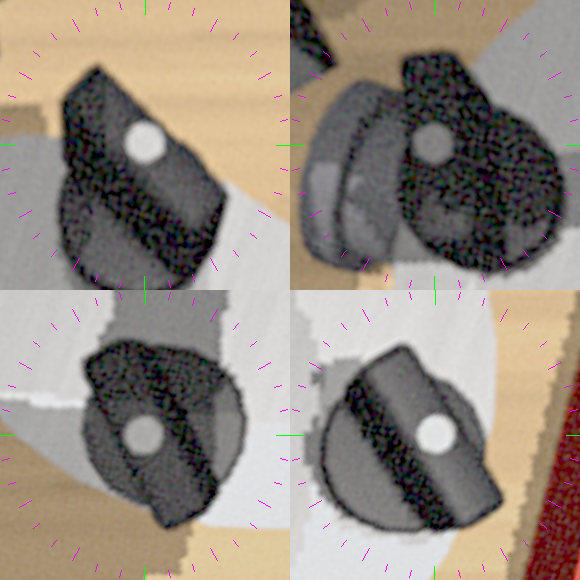

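The rectified tiles show wing headings of about 45° for knob1, 5° for knob2 (in shadow), 28° for knob3 and 32° for knob4. The white dots sit at the tile centres, so the knob positions are confirmed.

Run:
```python
from workcell import ctrl
from h import *
s=ctrl.observe(); print(s['t'],s['tool_pos'],plan(s,[*kpos(1),.150],45),plan(s,[*kpos(1),.094],45))
```

```text
2.3 [0.55683442 0.01694611 0.25024503] {'tx': np.float64(24.8), 'ty': np.float64(100.2), 'tz': np.float64(-74.4), 'hd': np.float64(30.1), 'q1': np.float64(-0.108), 'q6': np.float64(-2.204), 'yaw': np.float64(-14.9)} {'tx': np.float64(24.8), 'ty': np.float64(156.2), 'tz': np.float64(-74.4), 'hd': np.float64(30.1), 'q1': np.float64(-0.108), 'q6': np.float64(-2.204), 'yaw': np.float64(-14.9)}
```

{"api": "step_arm", "payload": {
  "motion": [
    {"tx": 12,"ty": 30,"tz": -37,"yaw": -7,"fingers": 0},
    {"tx": 25,"ty": 60,"tz": -74,"yaw": -15,"fingers": 0},
    {"tx": 25,"ty": 100,"tz": -74,"yaw": -15,"fingers": 0},
    {"tx": 25,"ty": 112,"tz": -74,"yaw": -15,"fingers": 0},
    {"tx": 25,"ty": 112,"tz": -74,"yaw": -15,"fingers": 0},
    {"tx": 25,"ty": 112,"tz": -74,"yaw": -15,"fingers": 0}
  ]
}}

```text
t: 2.9
tool_pos: [0.6162, -0.0341, 0.1407]
eef_rot: [0.653, 0.272, -0.271, -0.652]
ft_force: [0.2, 0.3, 0.8]
grip_width: 0.0425
```

Run:
```python
from workcell import ctrl
from h import *
s=ctrl.observe(); print(s['t'],s['tool_pos'],s['ft_torque'],plan(s,[*kpos(1),.094],45))
d=ctrl.get_image("wrist"); cv2.imwrite("pics/g1.png",d["image"][:,:,::-1])
```

```text
2.9 [ 0.61617094 -0.03408457  0.14066907] [ 0.04176411  0.03623907 -0.01313626] {'tx': np.float64(-1.1), 'ty': np.float64(46.7), 'tz': np.float64(-0.0), 'hd': np.float64(45.2), 'q1': np.float64(-0.18), 'q6': np.float64(-2.539), 'yaw': np.float64(0.2)}
```

View pics/g1.png

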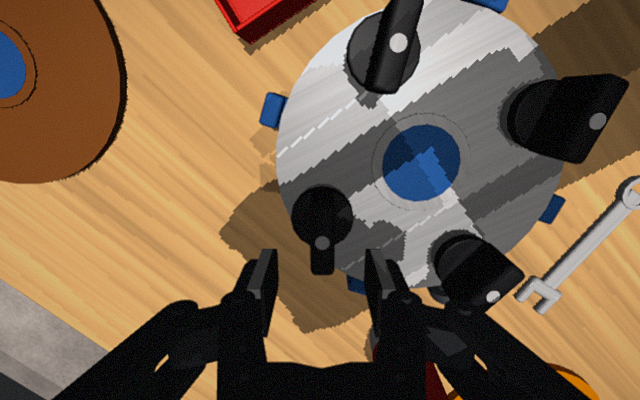

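{"api": "step_arm", "payload": {
  "motion": [
    {"tx": -1,"ty": 25,"tz": 0,"yaw": 0,"fingers": 0},
    {"tx": -1,"ty": 47,"tz": 0,"yaw": 0,"fingers": 0},
    {"tx": -1,"ty": 47,"tz": 0,"yaw": 0,"fingers": 0},
    {"tx": -1,"ty": 47,"tz": 0,"yaw": 0,"fingers": -1},
    {"tx": -1,"ty": 47,"tz": 0,"yaw": 0,"fingers": -1},
    {"tx": -1,"ty": 47,"tz": 0,"yaw": 0,"fingers": -1},
    {"tx": -1,"ty": 47,"tz": 0,"yaw": 0,"fingers": -1},
    {"tx": -1,"ty": 47,"tz": 0,"yaw": 0,"fingers": -1},
    {"tx": -1,"ty": 47,"tz": 0,"yaw": 0,"fingers": -1}
  ],
  "squeeze": 100
}}

```text
t: 3.85
tool_pos: [0.6153, -0.0349, 0.094]
eef_rot: [-0.653, -0.272, 0.271, 0.653]
ft_force: [-11.1, 7.9, 14.5]
grip_width: 0.0123
```

```bash
cat > st.py <<'E'
from workcell import ctrl
from h import *
s=ctrl.observe(); M,hd=tool(s)
print('t',round(s['t'],2),'pos',s['tool_pos'].round(4),'hd',round(hd,2),'F',s['ft_force'].round(1),'T',s['ft_torque'].round(3),'w',round(s['grip_width'],4),'q6',s['qpos'][5].round(2),'e6',s['joint_efforts'][5].round(3))
E
python3 st.py
```

```text
t 3.85 pos [ 0.6153 -0.0349  0.094 ] hd 45.16 F [-11.1   7.9  14.5] T [1.313 1.912 0.277] w 0.0123 q6 -2.54 e6 0.24
```

{"api": "step_arm", "payload": {
  "motion": [
    {"tx": 0,"ty": -1,"tz": 1,"yaw": 0,"fingers": -1},
    {"tx": 0,"ty": -1,"tz": 1,"yaw": 0,"fingers": -1}
  ]
}}

```text
t: 4.05
tool_pos: [0.6151, -0.0348, 0.0941]
eef_rot: [0.653, 0.272, -0.271, -0.653]
ft_force: [-2.0, 3.4, 8.2]
grip_width: 0.0122
```

```bash
python3 st.py
```

```text
t 4.05 pos [ 0.6151 -0.0348  0.0941] hd 45.14 F [-2.   3.4  8.2] T [0.648 0.231 0.272] w 0.0122 q6 -2.54 e6 0.297
```

{"api": "step_arm", "payload": {
  "motion": [
    {"tx": 0,"ty": 0,"tz": 0,"yaw": 4,"fingers": -1},
    {"tx": 0,"ty": 0,"tz": 0,"yaw": 8,"fingers": -1}
  ]
}}

```text
t: 4.25
tool_pos: [0.6152, -0.0349, 0.094]
eef_rot: [0.671, 0.225, -0.224, -0.67]
ft_force: [-1.2, 3.3, 7.9]
grip_width: 0.0124
```

```bash
python3 st.py
```

```text
t 4.25 pos [ 0.6152 -0.0349  0.094 ] hd 36.99 F [-1.2  3.3  7.9] T [0.348 0.2   0.469] w 0.0124 q6 -2.4 e6 -2.116
```

{"api": "step_arm", "payload": {
  "motion": [
    {"tx": 0,"ty": 0,"tz": 0,"yaw": 4,"fingers": -1}
  ]
}}

```text
t: 4.35
tool_pos: [0.6152, -0.035, 0.094]
eef_rot: [0.678, 0.201, -0.2, -0.678]
ft_force: [-0.7, 2.7, 7.2]
grip_width: 0.0121
```

```bash
python3 st.py
```

```text
t 4.35 pos [ 0.6152 -0.035   0.094 ] hd 32.97 F [-0.7  2.7  7.2] T [0.265 0.167 0.393] w 0.0121 q6 -2.33 e6 -1.913
```

{"api": "step_arm", "payload": {
  "motion": [
    {"tx": 0,"ty": 0,"tz": 0,"yaw": 4,"fingers": -1}
  ]
}}

```text
t: 4.45
tool_pos: [0.6153, -0.0351, 0.094]
eef_rot: [0.685, 0.178, -0.176, -0.684]
ft_force: [-1.0, 1.6, 8.2]
grip_width: 0.0126
```

```bash
python3 st.py
```

```text
t 4.45 pos [ 0.6153 -0.0351  0.094 ] hd 28.97 F [-1.   1.6  8.2] T [0.206 0.079 0.439] w 0.0126 q6 -2.26 e6 -1.9
```

```bash
cat >> st.py <<'E'
import sys
open('log.txt','a').write(f"{sys.argv[1] if len(sys.argv)>1 else '-'} {s['t']:.2f} {hd:.2f} {s['ft_torque'][2]:.3f}\n")
E
echo ok
```

```text
ok
```

{"api": "step_arm", "payload": {
  "motion": [
    {"tx": 0,"ty": 0,"tz": 0,"yaw": 2,"fingers": -1}
  ]
}}

```text
t: 4.55
tool_pos: [0.6153, -0.0351, 0.094]
eef_rot: [0.688, 0.166, -0.164, -0.687]
ft_force: [-1.0, 0.9, 7.5]
grip_width: 0.0124
```

```bash
python3 st.py 1
```

```text
t 4.55 pos [ 0.6153 -0.0351  0.094 ] hd 26.97 F [-1.   0.9  7.5] T [0.146 0.112 0.429] w 0.0124 q6 -2.22 e6 0.216
```

{"api": "step_arm", "payload": {
  "motion": [
    {"tx": 0,"ty": 0,"tz": 0,"yaw": 2,"fingers": -1}
  ]
}}

```text
t: 4.65
tool_pos: [0.6153, -0.0352, 0.094]
eef_rot: [0.691, 0.154, -0.153, -0.69]
ft_force: [-0.4, 1.8, 8.7]
grip_width: 0.0123
```

```bash
python3 st.py 1
```

```text
t 4.65 pos [ 0.6153 -0.0352  0.094 ] hd 25.04 F [-0.4  1.8  8.7] T [0.118 0.128 0.417] w 0.0123 q6 -2.19 e6 -0.642
```

{"api": "step_arm", "payload": {
  "motion": [
    {"tx": 0,"ty": 0,"tz": 0,"yaw": 2,"fingers": -1}
  ]
}}

```text
t: 4.75
tool_pos: [0.6153, -0.0352, 0.0941]
eef_rot: [0.693, 0.142, -0.14, -0.692]
ft_force: [-1.4, 0.2, 8.5]
grip_width: 0.0125
```

```bash
python3 st.py 1
```

```text
t 4.75 pos [ 0.6153 -0.0352  0.0941] hd 23.05 F [-1.4  0.2  8.5] T [0.031 0.069 0.422] w 0.0125 q6 -2.16 e6 -0.744
```

{"api": "step_arm", "payload": {
  "motion": [
    {"tx": 0,"ty": 0,"tz": 0,"yaw": 2,"fingers": -1}
  ]
}}

```text
t: 4.85
tool_pos: [0.6153, -0.0352, 0.094]
eef_rot: [0.696, 0.13, -0.128, -0.695]
ft_force: [-0.5, 1.2, 8.1]
grip_width: 0.0128
```

```bash
python3 st.py 1
```

```text
t 4.85 pos [ 0.6153 -0.0352  0.094 ] hd 21.05 F [-0.5  1.2  8.1] T [0.016 0.138 0.429] w 0.0128 q6 -2.12 e6 -0.75
```

{"api": "step_arm", "payload": {
  "motion": [
    {"tx": 0,"ty": 0,"tz": 0,"yaw": 2,"fingers": -1}
  ]
}}

```text
t: 4.95
tool_pos: [0.6153, -0.0352, 0.094]
eef_rot: [0.698, 0.118, -0.116, -0.697]
ft_force: [-0.7, 1.2, 8.1]
grip_width: 0.0123
```

```bash
python3 st.py 1
```

```text
t 4.95 pos [ 0.6153 -0.0352  0.094 ] hd 19.05 F [-0.7  1.2  8.1] T [-0.08   0.133  0.363] w 0.0123 q6 -2.09 e6 -0.75
```

{"api": "step_arm", "payload": {
  "motion": [
    {"tx": 0,"ty": 0,"tz": 0,"yaw": 2,"fingers": -1}
  ]
}}

```text
t: 5.05
tool_pos: [0.6153, -0.0353, 0.094]
eef_rot: [0.7, 0.106, -0.104, -0.699]
ft_force: [-0.7, 0.5, 8.3]
grip_width: 0.0122
```

```bash
python3 st.py 1
```

```text
t 5.05 pos [ 0.6153 -0.0353  0.094 ] hd 17.05 F [-0.7  0.5  8.3] T [-0.131  0.009  0.41 ] w 0.0122 q6 -2.05 e6 -0.75
```

{"api": "step_arm", "payload": {
  "motion": [
    {"tx": 0,"ty": 0,"tz": 0,"yaw": 2,"fingers": -1}
  ]
}}

```text
t: 5.15
tool_pos: [0.6153, -0.0353, 0.094]
eef_rot: [0.701, 0.093, -0.092, -0.701]
ft_force: [-0.4, 0.2, 7.7]
grip_width: 0.0123
```

```bash
python3 st.py 1
```

```text
t 5.15 pos [ 0.6153 -0.0353  0.094 ] hd 15.05 F [-0.4  0.2  7.7] T [-0.158  0.091  0.362] w 0.0123 q6 -2.02 e6 -0.749
```

{"api": "step_arm", "payload": {
  "motion": [
    {"tx": 0,"ty": 0,"tz": 0,"yaw": 2,"fingers": -1}
  ]
}}

```text
t: 5.25
tool_pos: [0.6153, -0.0354, 0.094]
eef_rot: [0.703, 0.081, -0.08, -0.702]
ft_force: [-1.2, 1.3, 7.5]
grip_width: 0.0125
```

```bash
python3 st.py 1
```

```text
t 5.25 pos [ 0.6153 -0.0354  0.094 ] hd 13.05 F [-1.2  1.3  7.5] T [-0.238  0.081  0.385] w 0.0125 q6 -1.98 e6 -0.749
```

{"api": "step_arm", "payload": {
  "motion": [
    {"tx": 0,"ty": 0,"tz": 0,"yaw": 2,"fingers": -1}
  ]
}}

```text
t: 5.35
tool_pos: [0.6153, -0.0354, 0.0941]
eef_rot: [0.704, 0.069, -0.067, -0.703]
ft_force: [-0.8, -0.6, 8.0]
grip_width: 0.0123
```

```bash
python3 st.py 1
```

```text
t 5.35 pos [ 0.6153 -0.0354  0.0941] hd 11.05 F [-0.8 -0.6  8. ] T [-0.271  0.101  0.441] w 0.0123 q6 -1.95 e6 -0.749
```

{"api": "step_arm", "payload": {
  "motion": [
    {"tx": 0,"ty": 0,"tz": 0,"yaw": 2,"fingers": -1}
  ]
}}

```text
t: 5.45
tool_pos: [0.6153, -0.0354, 0.0941]
eef_rot: [0.705, 0.057, -0.055, -0.704]
ft_force: [-0.3, -1.6, 7.7]
grip_width: 0.0123
```

```bash
python3 st.py 1
```

```text
t 5.45 pos [ 0.6153 -0.0354  0.0941] hd 9.05 F [-0.3 -1.6  7.7] T [-0.287  0.065  0.448] w 0.0123 q6 -1.91 e6 -0.748
```

{"api": "step_arm", "payload": {
  "motion": [
    {"tx": 0,"ty": 0,"tz": 0,"yaw": 2,"fingers": -1}
  ]
}}

```text
t: 5.55
tool_pos: [0.6153, -0.0355, 0.094]
eef_rot: [0.706, 0.044, -0.043, -0.705]
ft_force: [-0.4, -0.9, 7.6]
grip_width: 0.0122
```

```bash
python3 st.py 1
```

```text
t 5.55 pos [ 0.6153 -0.0355  0.094 ] hd 7.05 F [-0.4 -0.9  7.6] T [-0.324  0.067  0.44 ] w 0.0122 q6 -1.88 e6 -0.737
```

{"api": "step_arm", "payload": {
  "motion": [
    {"tx": 0,"ty": 0,"tz": 0,"yaw": 2,"fingers": -1}
  ]
}}

```text
t: 5.65
tool_pos: [0.6153, -0.0355, 0.0941]
eef_rot: [0.707, 0.032, -0.03, -0.706]
ft_force: [-0.8, -2.0, 7.7]
grip_width: 0.0128
```

```bash
python3 st.py 1
```

```text
t 5.65 pos [ 0.6153 -0.0355  0.0941] hd 5.05 F [-0.8 -2.   7.7] T [-0.383  0.131  0.438] w 0.0128 q6 -1.84 e6 -0.723
```

{"api": "step_arm", "payload": {
  "motion": [
    {"tx": 0,"ty": 0,"tz": 0,"yaw": 2,"fingers": -1}
  ]
}}

```text
t: 5.75
tool_pos: [0.6153, -0.0355, 0.0941]
eef_rot: [0.707, 0.02, -0.018, -0.706]
ft_force: [-0.5, -1.1, 8.8]
grip_width: 0.0128
```

```bash
python3 st.py 1
```

```text
t 5.75 pos [ 0.6153 -0.0355  0.0941] hd 3.05 F [-0.5 -1.1  8.8] T [-0.408  0.127  0.417] w 0.0128 q6 -1.81 e6 -0.71
```

{"api": "step_arm", "payload": {
  "motion": [
    {"tx": 0,"ty": 0,"tz": 0,"yaw": 2,"fingers": -1}
  ]
}}

```text
t: 5.85
tool_pos: [0.6153, -0.0356, 0.0941]
eef_rot: [0.708, 0.007, -0.006, -0.707]
ft_force: [-0.9, -1.4, 7.9]
grip_width: 0.0125
```

```bash
python3 st.py 1
```

```text
t 5.85 pos [ 0.6153 -0.0356  0.0941] hd 1.04 F [-0.9 -1.4  7.9] T [-0.461  0.146  0.39 ] w 0.0125 q6 -1.77 e6 -0.695
```

{"api": "step_arm", "payload": {
  "motion": [
    {"tx": 0,"ty": 0,"tz": 0,"yaw": 2,"fingers": -1}
  ]
}}

```text
t: 5.95
tool_pos: [0.6153, -0.0356, 0.0941]
eef_rot: [0.708, -0.005, 0.007, -0.707]
ft_force: [-1.1, -2.1, 7.7]
grip_width: 0.0124
```

```bash
python3 st.py 1
```

```text
t 5.95 pos [ 0.6153 -0.0356  0.0941] hd -0.95 F [-1.1 -2.1  7.7] T [-0.54   0.194  0.481] w 0.0124 q6 -1.74 e6 -0.681
```

{"api": "step_arm", "payload": {
  "motion": [
    {"tx": 0,"ty": 0,"tz": 0,"yaw": 2,"fingers": -1}
  ]
}}

```text
t: 6.05
tool_pos: [0.6153, -0.0356, 0.0941]
eef_rot: [0.707, -0.017, 0.019, -0.706]
ft_force: [-1.0, -2.9, 9.6]
grip_width: 0.0123
```

```bash
python3 st.py 1
```

```text
t 6.05 pos [ 0.6153 -0.0356  0.0941] hd -2.95 F [-1.  -2.9  9.6] T [-0.606  0.217  0.404] w 0.0123 q6 -1.7 e6 -0.667
```

Torque T is noisy. Joint-6 effort is much cleaner: flat at -0.750 until heading 9°, then rising about 0.007 per degree. That puts the touch at about 8.9°, with spring torque now about 0.083 N·m (about 17 N). Two more steps bring it to about 0.25 rad.

{"api": "step_arm", "payload": {
  "motion": [
    {"tx": 0,"ty": 0,"tz": 0,"yaw": 2,"fingers": -1}
  ]
}}

```text
t: 6.15
tool_pos: [0.6153, -0.0356, 0.0941]
eef_rot: [0.707, -0.03, 0.031, -0.706]
ft_force: [-0.6, -2.3, 7.9]
grip_width: 0.012
```

```bash
python3 st.py 1
```

```text
t 6.15 pos [ 0.6153 -0.0356  0.0941] hd -4.95 F [-0.6 -2.3  7.9] T [-0.696  0.256  0.506] w 0.012 q6 -1.67 e6 -0.653
```

{"api": "step_arm", "payload": {
  "motion": [
    {"tx": 0,"ty": 0,"tz": 0,"yaw": 2,"fingers": -1}
  ]
}}

```text
t: 6.25
tool_pos: [0.6153, -0.0357, 0.0941]
eef_rot: [0.706, -0.042, 0.044, -0.705]
ft_force: [-1.9, -2.9, 8.8]
grip_width: 0.0123
```

```bash
python3 st.py 1
```

```text
t 6.25 pos [ 0.6153 -0.0357  0.0941] hd -6.95 F [-1.9 -2.9  8.8] T [-0.679  0.278  0.531] w 0.0123 q6 -1.63 e6 -0.639
```

{"api": "step_arm", "payload": {
  "motion": [
    {"tx": 0,"ty": 0,"tz": 0,"yaw": 0,"fingers": -0.2},
    {"tx": 0,"ty": 0,"tz": 0,"yaw": 0,"fingers": -0.2},
    {"tx": 0,"ty": 0,"tz": 0,"yaw": 0,"fingers": -0.1}
  ]
}}

```text
t: 6.55
tool_pos: [0.6145, -0.0351, 0.0925]
eef_rot: [0.706, -0.042, 0.042, -0.706]
ft_force: [0.2, -0.4, 0.5]
grip_width: 0.0384
```

```bash
python3 st.py 1
python3 - <<'E'
from workcell import ctrl
from h import *
s=ctrl.observe();print(plan(s,[*kpos(3),.145],28))
E
```

```text
t 6.55 pos [ 0.6145 -0.0351  0.0925] hd -6.84 F [ 0.2 -0.4  0.5] T [ 0.002 -0.042 -0.032] w 0.0384 q6 -1.63 e6 -0.001
{'tx': np.float64(-145.7), 'ty': np.float64(-52.5), 'tz': np.float64(31.6), 'hd': np.float64(-6.8), 'q1': np.float64(-0.182), 'q6': np.float64(-1.633), 'yaw': np.float64(-34.8)}
```

{"api": "step_arm", "payload": {
  "motion": [
    {"tx": 0,"ty": -45,"tz": 0,"yaw": 0,"fingers": 0},
    {"tx": -36,"ty": -57,"tz": 8,"yaw": -7,"fingers": 0},
    {"tx": -73,"ty": -57,"tz": 16,"yaw": -15,"fingers": 0},
    {"tx": -110,"ty": -57,"tz": 24,"yaw": -23,"fingers": 0},
    {"tx": -146,"ty": -53,"tz": 32,"yaw": -31,"fingers": 0},
    {"tx": -146,"ty": -53,"tz": 32,"yaw": -35,"fingers": 0},
    {"tx": -146,"ty": -53,"tz": 32,"yaw": -35,"fingers": 0}
  ]
}}

```text
t: 7.25
tool_pos: [0.4731, 0.0145, 0.1459]
eef_rot: [0.686, 0.173, -0.172, -0.686]
ft_force: [-0.2, 0.3, 0.4]
grip_width: 0.0425
```

Run:
```python
from workcell import ctrl
from h import *
d=ctrl.get_image("wrist"); s=ctrl.observe(); print(s['t'],s['tool_pos'],plan(s,[*kpos(3),.093],28))
rect4(d,"pics/r3.png",(1,3,2,4))
cv2.imwrite("pics/g3.png",d["image"][:,:,::-1])
```

```text
7.3 [0.4735949  0.01422258 0.14575596] {'tx': np.float64(-0.2), 'ty': np.float64(52.8), 'tz': np.float64(-0.5), 'hd': np.float64(28.1), 'q1': np.float64(-0.133), 'q6': np.float64(-2.193), 'yaw': np.float64(0.1)}
```

View pics/g3.png

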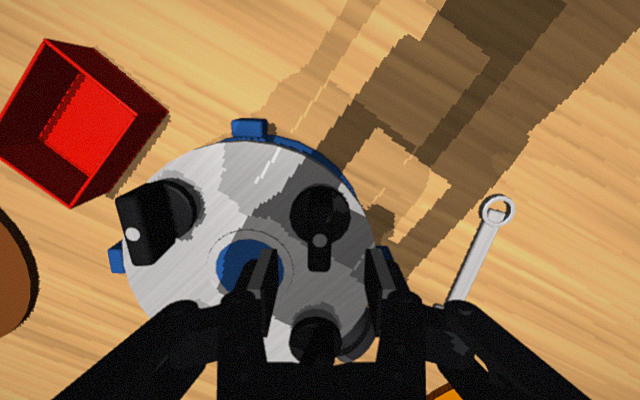

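View pics/r3.png

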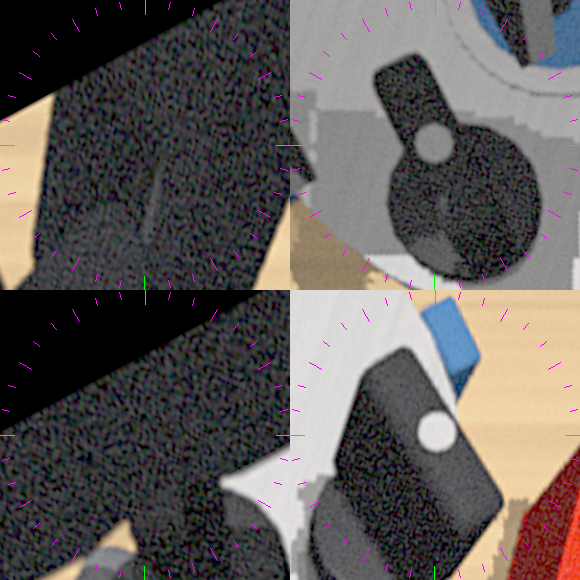

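Knob3's wing is at column 320, upright between the fingers, so it is aligned at about 28°. I'll descend and grip.

{"api": "step_arm", "payload": {
  "motion": [
    {"tx": 0,"ty": 30,"tz": 0,"yaw": 0,"fingers": 0},
    {"tx": 0,"ty": 52,"tz": 0,"yaw": 0,"fingers": -0.3},
    {"tx": 0,"ty": 52,"tz": 0,"yaw": 0,"fingers": -0.5},
    {"tx": 0,"ty": 52,"tz": 0,"yaw": 0,"fingers": -1},
    {"tx": 0,"ty": 52,"tz": 0,"yaw": 0,"fingers": -1},
    {"tx": 0,"ty": 52,"tz": 0,"yaw": 0,"fingers": -1}
  ]
}}

```text
t: 7.9
tool_pos: [0.4733, 0.0139, 0.0932]
eef_rot: [0.686, 0.171, -0.172, -0.686]
ft_force: [3.5, -4.0, -24.7]
grip_width: 0.0127
```

```bash
python3 st.py g3
```

```text
t 7.9 pos [0.4733 0.0139 0.0932] hd 28.08 F [  3.5  -4.  -24.7] T [-0.698 -0.596 -0.249] w 0.0127 q6 -2.19 e6 -0.201
```

{"api": "step_arm", "payload": {
  "motion": [
    {"tx": 0,"ty": 1.5,"tz": -0.5,"yaw": 2,"fingers": -1},
    {"tx": 0,"ty": 1.5,"tz": -0.5,"yaw": 4,"fingers": -1},
    {"tx": 0,"ty": 1.5,"tz": -0.5,"yaw": 6,"fingers": -1},
    {"tx": 0,"ty": 1.5,"tz": -0.5,"yaw": 8,"fingers": -1}
  ]
}}

```text
t: 8.3
tool_pos: [0.4736, 0.0137, 0.093]
eef_rot: [0.696, 0.123, -0.123, -0.696]
ft_force: [-6.7, -1.6, -1.2]
grip_width: 0.0124
```

```bash
python3 st.py 3
```

```text
t 8.3 pos [0.4736 0.0137 0.093 ] hd 20.04 F [-6.7 -1.6 -1.2] T [-0.17   1.167  0.42 ] w 0.0124 q6 -2.05 e6 -0.752
```

{"api": "step_arm", "payload": {
  "motion": [
    {"tx": 0,"ty": 0,"tz": 0,"yaw": 2,"fingers": -1}
  ]
}}

```text
t: 8.4
tool_pos: [0.4736, 0.0137, 0.0931]
eef_rot: [0.699, 0.111, -0.111, -0.698]
ft_force: [-6.9, -1.6, -1.5]
grip_width: 0.0124
```

```bash
python3 st.py 3
```

```text
t 8.4 pos [0.4736 0.0137 0.0931] hd 18.04 F [-6.9 -1.6 -1.5] T [-0.248  1.18   0.408] w 0.0124 q6 -2.02 e6 -0.75
```

{"api": "step_arm", "payload": {
  "motion": [
    {"tx": 0,"ty": 0,"tz": 0,"yaw": 2,"fingers": -1}
  ]
}}

```text
t: 8.5
tool_pos: [0.4737, 0.0136, 0.0931]
eef_rot: [0.7, 0.099, -0.099, -0.7]
ft_force: [-5.6, -3.0, -0.7]
grip_width: 0.0123
```

```bash
python3 st.py 3
```

```text
t 8.5 pos [0.4737 0.0136 0.0931] hd 16.04 F [-5.6 -3.  -0.7] T [-0.302  1.21   0.399] w 0.0123 q6 -1.98 e6 -0.749
```

{"api": "step_arm", "payload": {
  "motion": [
    {"tx": 0,"ty": 0,"tz": 0,"yaw": 2,"fingers": -1}
  ]
}}

```text
t: 8.6
tool_pos: [0.4737, 0.0136, 0.093]
eef_rot: [0.702, 0.086, -0.086, -0.702]
ft_force: [-5.7, -3.1, -1.7]
grip_width: 0.0126
```

```bash
python3 st.py 3
```

```text
t 8.6 pos [0.4737 0.0136 0.093 ] hd 14.04 F [-5.7 -3.1 -1.7] T [-0.399  1.138  0.403] w 0.0126 q6 -1.95 e6 -0.748
```

{"api": "step_arm", "payload": {
  "motion": [
    {"tx": 0,"ty": 0,"tz": 0,"yaw": 2,"fingers": -1}
  ]
}}

```text
t: 8.7
tool_pos: [0.4737, 0.0135, 0.093]
eef_rot: [0.703, 0.074, -0.074, -0.703]
ft_force: [-5.7, -4.2, -3.2]
grip_width: 0.0123
```

```bash
python3 st.py 3
```

```text
t 8.7 pos [0.4737 0.0135 0.093 ] hd 12.04 F [-5.7 -4.2 -3.2] T [-0.465  1.053  0.4  ] w 0.0123 q6 -1.91 e6 -0.747
```

{"api": "step_arm", "payload": {
  "motion": [
    {"tx": 0,"ty": 0,"tz": 0,"yaw": 2,"fingers": -1}
  ]
}}

```text
t: 8.8
tool_pos: [0.4737, 0.0135, 0.093]
eef_rot: [0.705, 0.062, -0.062, -0.704]
ft_force: [-5.0, -3.4, -2.6]
grip_width: 0.0123
```

```bash
python3 st.py 3
```

```text
t 8.8 pos [0.4737 0.0135 0.093 ] hd 10.04 F [-5.  -3.4 -2.6] T [-0.535  1.022  0.399] w 0.0123 q6 -1.88 e6 -0.746
```

{"api": "step_arm", "payload": {
  "motion": [
    {"tx": 0,"ty": 0,"tz": 0,"yaw": 2,"fingers": -1}
  ]
}}

```text
t: 8.9
tool_pos: [0.4737, 0.0134, 0.093]
eef_rot: [0.706, 0.05, -0.049, -0.705]
ft_force: [-5.1, -4.5, -2.0]
grip_width: 0.0122
```

```bash
python3 st.py 3
```

```text
t 8.9 pos [0.4737 0.0134 0.093 ] hd 8.04 F [-5.1 -4.5 -2. ] T [-0.683  1.041  0.436] w 0.0122 q6 -1.84 e6 -0.745
```

{"api": "step_arm", "payload": {
  "motion": [
    {"tx": 0,"ty": 0,"tz": 0,"yaw": 2,"fingers": -1}
  ]
}}

```text
t: 9.0
tool_pos: [0.4737, 0.0134, 0.093]
eef_rot: [0.706, 0.037, -0.037, -0.706]
ft_force: [-4.7, -4.7, -1.4]
grip_width: 0.0122
```

```bash
python3 st.py 3
```

```text
t 9.0 pos [0.4737 0.0134 0.093 ] hd 6.04 F [-4.7 -4.7 -1.4] T [-0.718  1.005  0.409] w 0.0122 q6 -1.81 e6 -0.744
```

{"api": "step_arm", "payload": {
  "motion": [
    {"tx": 0,"ty": 0,"tz": 0,"yaw": 2,"fingers": -1}
  ]
}}

```text
t: 9.1
tool_pos: [0.4737, 0.0134, 0.093]
eef_rot: [0.707, 0.025, -0.025, -0.706]
ft_force: [-5.7, -5.0, -2.8]
grip_width: 0.012
```

```bash
python3 st.py 3
```

```text
t 9.1 pos [0.4737 0.0134 0.093 ] hd 4.04 F [-5.7 -5.  -2.8] T [-0.837  1.015  0.416] w 0.012 q6 -1.77 e6 -0.743
```

{"api": "step_arm", "payload": {
  "motion": [
    {"tx": 0,"ty": 0,"tz": 0,"yaw": 2,"fingers": -1}
  ]
}}

```text
t: 9.2
tool_pos: [0.4737, 0.0133, 0.093]
eef_rot: [0.707, 0.013, -0.012, -0.707]
ft_force: [-6.0, -6.0, -2.4]
grip_width: 0.0121
```

```bash
python3 st.py 3
```

```text
t 9.2 pos [0.4737 0.0133 0.093 ] hd 2.04 F [-6.  -6.  -2.4] T [-0.795  0.947  0.366] w 0.0121 q6 -1.74 e6 -0.742
```

{"api": "step_arm", "payload": {
  "motion": [
    {"tx": 0,"ty": 0,"tz": 0,"yaw": 2,"fingers": -1}
  ]
}}

```text
t: 9.3
tool_pos: [0.4738, 0.0133, 0.0931]
eef_rot: [0.708, 0.0, -0.0, -0.707]
ft_force: [-4.7, -6.3, -2.6]
grip_width: 0.0126
```

```bash
python3 st.py 3
```

```text
t 9.3 pos [0.4738 0.0133 0.0931] hd 0.04 F [-4.7 -6.3 -2.6] T [-0.841  0.983  0.377] w 0.0126 q6 -1.71 e6 -0.741
```

{"api": "step_arm", "payload": {
  "motion": [
    {"tx": 0,"ty": 0,"tz": 0,"yaw": 2,"fingers": -1}
  ]
}}

```text
t: 9.4
tool_pos: [0.4738, 0.0133, 0.0931]
eef_rot: [0.707, -0.012, 0.012, -0.707]
ft_force: [-5.4, -6.5, -3.5]
grip_width: 0.0125
```

```bash
python3 st.py 3
```

```text
t 9.4 pos [0.4738 0.0133 0.0931] hd -1.96 F [-5.4 -6.5 -3.5] T [-0.934  1.068  0.413] w 0.0125 q6 -1.67 e6 -0.741
```

Still loose after 30°. Carrying on.

{"api": "step_arm", "payload": {
  "motion": [
    {"tx": 0,"ty": 0,"tz": 0,"yaw": 2,"fingers": -1}
  ]
}}

```text
t: 9.5
tool_pos: [0.4738, 0.0132, 0.093]
eef_rot: [0.707, -0.024, 0.025, -0.706]
ft_force: [-5.2, -7.3, -2.7]
grip_width: 0.0122
```

```bash
python3 st.py 3
```

```text
t 9.5 pos [0.4738 0.0132 0.093 ] hd -3.96 F [-5.2 -7.3 -2.7] T [-1.037  0.959  0.372] w 0.0122 q6 -1.64 e6 -0.74
```

{"api": "step_arm", "payload": {
  "motion": [
    {"tx": 0,"ty": 0,"tz": 0,"yaw": 2,"fingers": -1}
  ]
}}

```text
t: 9.6
tool_pos: [0.4737, 0.0132, 0.093]
eef_rot: [0.707, -0.037, 0.037, -0.706]
ft_force: [-5.5, -6.1, -3.4]
grip_width: 0.0126
```

```bash
python3 st.py 3
```

```text
t 9.6 pos [0.4737 0.0132 0.093 ] hd -5.97 F [-5.5 -6.1 -3.4] T [-1.108  1.027  0.455] w 0.0126 q6 -1.6 e6 -0.732
```

{"api": "step_arm", "payload": {
  "motion": [
    {"tx": 0,"ty": 0,"tz": 0,"yaw": 2,"fingers": -1}
  ]
}}

```text
t: 9.7
tool_pos: [0.4738, 0.0131, 0.0931]
eef_rot: [0.706, -0.049, 0.049, -0.705]
ft_force: [-5.7, -8.0, -2.2]
grip_width: 0.0122
```

```bash
python3 st.py 3
```

```text
t 9.7 pos [0.4738 0.0131 0.0931] hd -7.97 F [-5.7 -8.  -2.2] T [-1.17   1.032  0.415] w 0.0122 q6 -1.57 e6 -0.717
```

{"api": "step_arm", "payload": {
  "motion": [
    {"tx": 0,"ty": 0,"tz": 0,"yaw": 2,"fingers": -1}
  ]
}}

```text
t: 9.8
tool_pos: [0.4738, 0.0131, 0.0931]
eef_rot: [0.705, -0.061, 0.062, -0.704]
ft_force: [-6.4, -9.5, -2.7]
grip_width: 0.0127
```

```bash
python3 st.py 3
```

```text
t 9.8 pos [0.4738 0.0131 0.0931] hd -9.97 F [-6.4 -9.5 -2.7] T [-1.23   0.991  0.405] w 0.0127 q6 -1.53 e6 -0.704
```

{"api": "step_arm", "payload": {
  "motion": [
    {"tx": 0,"ty": 0,"tz": 0,"yaw": 2,"fingers": -1}
  ]
}}

```text
t: 9.9
tool_pos: [0.4738, 0.013, 0.0931]
eef_rot: [0.704, -0.073, 0.074, -0.703]
ft_force: [-5.1, -8.8, -2.5]
grip_width: 0.0122
```

```bash
python3 st.py 3
```

```text
t 9.9 pos [0.4738 0.013  0.0931] hd -11.97 F [-5.1 -8.8 -2.5] T [-1.33   1.077  0.491] w 0.0122 q6 -1.5 e6 -0.69
```

{"api": "step_arm", "payload": {
  "motion": [
    {"tx": 0,"ty": 0,"tz": 0,"yaw": 2,"fingers": -1}
  ]
}}

```text
t: 10.0
tool_pos: [0.4737, 0.013, 0.0931]
eef_rot: [0.702, -0.086, 0.086, -0.701]
ft_force: [-6.2, -9.8, -2.0]
grip_width: 0.0122
```

```bash
python3 st.py 3
```

```text
t 10.0 pos [0.4737 0.013  0.0931] hd -13.96 F [-6.2 -9.8 -2. ] T [-1.461  1.081  0.511] w 0.0122 q6 -1.46 e6 -0.676
```

{"api": "step_arm", "payload": {
  "motion": [
    {"tx": 0,"ty": 0,"tz": 0,"yaw": 2,"fingers": -1},
    {"tx": 0,"ty": 0,"tz": 0,"yaw": 4,"fingers": -1},
    {"tx": 0,"ty": 0,"tz": 0,"yaw": 6,"fingers": -1}
  ]
}}

```text
t: 10.3
tool_pos: [0.4737, 0.0129, 0.0931]
eef_rot: [0.697, -0.122, 0.123, -0.696]
ft_force: [-6.5, -10.6, -0.4]
grip_width: 0.0121
```

```bash
python3 st.py 3
```

```text
t 10.3 pos [0.4737 0.0129 0.0931] hd -19.96 F [ -6.5 -10.6  -0.4] T [-1.637  1.168  0.526] w 0.0121 q6 -1.36 e6 -0.632
```

{"api": "step_arm", "payload": {
  "motion": [
    {"tx": 0,"ty": 0,"tz": 0,"yaw": 0,"fingers": -0.2},
    {"tx": 0,"ty": 0,"tz": 0,"yaw": 0,"fingers": -0.2},
    {"tx": 0,"ty": 0,"tz": 0,"yaw": 0,"fingers": -0.1}
  ]
}}

```text
t: 10.6
tool_pos: [0.4742, 0.0138, 0.0928]
eef_rot: [-0.696, 0.121, -0.123, 0.697]
ft_force: [0.1, -0.2, -0.4]
grip_width: 0.0387
```

```bash
python3 st.py 3
python3 - <<'E'
from workcell import ctrl
from h import *
s=ctrl.observe();print(plan(s,[*kpos(2),.145],5))
E
```

```text
t 10.6 pos [0.4742 0.0138 0.0928] hd -19.86 F [ 0.1 -0.2 -0.4] T [ 0.016 -0.036  0.013] w 0.0387 q6 -1.36 e6 0.016
{'tx': np.float64(73.3), 'ty': np.float64(-52.1), 'tz': np.float64(75.9), 'hd': np.float64(-19.9), 'q1': np.float64(-0.134), 'q6': np.float64(-1.358), 'yaw': np.float64(-24.9)}
```

{"api": "step_arm", "payload": {
  "motion": [
    {"tx": 0,"ty": -45,"tz": 0,"yaw": 0,"fingers": 0},
    {"tx": 25,"ty": -57,"tz": 25,"yaw": -8,"fingers": 0},
    {"tx": 50,"ty": -57,"tz": 50,"yaw": -16,"fingers": 0},
    {"tx": 73,"ty": -57,"tz": 76,"yaw": -25,"fingers": 0},
    {"tx": 73,"ty": -52,"tz": 76,"yaw": -25,"fingers": 0},
    {"tx": 73,"ty": -52,"tz": 76,"yaw": -25,"fingers": 0}
  ]
}}

```text
t: 11.2
tool_pos: [0.568, 0.0608, 0.1431]
eef_rot: [-0.706, -0.031, 0.032, 0.706]
ft_force: [-1.2, -0.2, -0.9]
grip_width: 0.0427
```

Run:
```python
from workcell import ctrl
from h import *
d=ctrl.get_image("wrist"); s=ctrl.observe(); print(s['t'],s['tool_pos'],plan(s,[*kpos(2),.093],5))
rect4(d,"pics/r4.png",(1,3,2,4))
cv2.imwrite("pics/g4.png",d["image"][:,:,::-1])
```

```text
11.25 [0.56766959 0.06046449 0.14354549] {'tx': np.float64(1.3), 'ty': np.float64(50.5), 'tz': np.float64(-0.2), 'hd': np.float64(5.1), 'q1': np.float64(-0.029), 'q6': np.float64(-1.688), 'yaw': np.float64(0.1)}
```

View pics/g4.png

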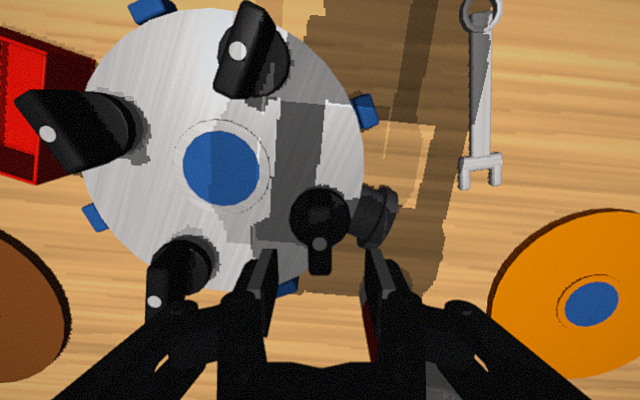

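View pics/r4.png

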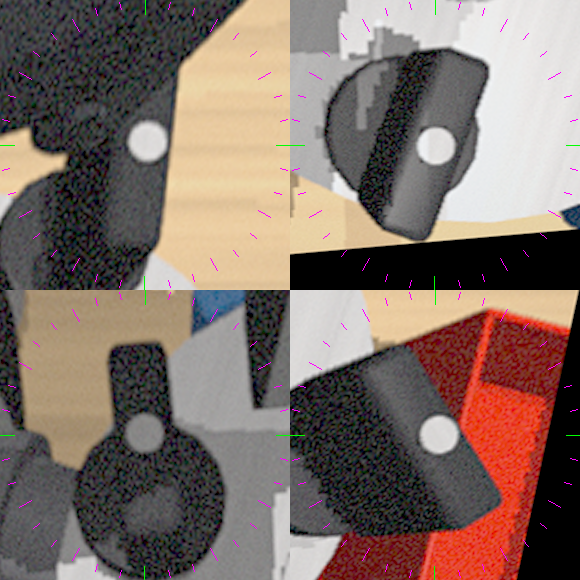

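Knob2 is at about 5° and aligned, upright at column 320. The tiles also show knob1 now at about -6° and knob3 at about -19°, matching the commanded headings.

{"api": "step_arm", "payload": {
  "motion": [
    {"tx": 1,"ty": 30,"tz": 0,"yaw": 0,"fingers": 0},
    {"tx": 1,"ty": 50,"tz": 0,"yaw": 0,"fingers": -0.3},
    {"tx": 1,"ty": 50,"tz": 0,"yaw": 0,"fingers": -0.5},
    {"tx": 1,"ty": 50,"tz": 0,"yaw": 0,"fingers": -1},
    {"tx": 1,"ty": 50,"tz": 0,"yaw": 0,"fingers": -1},
    {"tx": 1,"ty": 50,"tz": 0,"yaw": 0,"fingers": -1}
  ]
}}

```text
t: 11.85
tool_pos: [0.5684, 0.0601, 0.0943]
eef_rot: [0.707, 0.031, -0.032, -0.706]
ft_force: [-4.9, -4.0, -9.9]
grip_width: 0.0122
```

```bash
python3 st.py g2
```

```text
t 11.85 pos [0.5684 0.0601 0.0943] hd 5.1 F [-4.9 -4.  -9.9] T [-0.611  0.939  0.302] w 0.0122 q6 -1.69 e6 0.282
```

{"api": "step_arm", "payload": {
  "motion": [
    {"tx": 0,"ty": 1,"tz": 0,"yaw": 2,"fingers": -1},
    {"tx": 0,"ty": 1,"tz": 0,"yaw": 4,"fingers": -1},
    {"tx": 0,"ty": 1,"tz": 0,"yaw": 6,"fingers": -1}
  ]
}}

```text
t: 12.15
tool_pos: [0.5685, 0.06, 0.0942]
eef_rot: [0.707, -0.006, 0.006, -0.707]
ft_force: [-10.5, -6.3, 2.3]
grip_width: 0.0121
```

```bash
python3 st.py 2
```

```text
t 12.15 pos [0.5685 0.06   0.0942] hd -0.97 F [-10.5  -6.3   2.3] T [-0.805  1.85   0.425] w 0.0121 q6 -1.58 e6 -0.752
```

{"api": "step_arm", "payload": {
  "motion": [
    {"tx": 0,"ty": 0,"tz": 0,"yaw": 2,"fingers": -1}
  ]
}}

```text
t: 12.25
tool_pos: [0.5685, 0.0599, 0.0942]
eef_rot: [0.707, -0.019, 0.018, -0.706]
ft_force: [-10.3, -5.5, 2.7]
grip_width: 0.0125
```

```bash
python3 st.py 2
```

```text
t 12.25 pos [0.5685 0.0599 0.0942] hd -2.98 F [-10.3  -5.5   2.7] T [-0.91   1.863  0.411] w 0.0125 q6 -1.55 e6 -0.745
```

{"api": "step_arm", "payload": {
  "motion": [
    {"tx": 0,"ty": 0,"tz": 0,"yaw": 2,"fingers": -1}
  ]
}}

```text
t: 12.35
tool_pos: [0.5685, 0.0599, 0.0943]
eef_rot: [0.707, -0.031, 0.03, -0.706]
ft_force: [-10.8, -6.6, 2.5]
grip_width: 0.0123
```

```bash
python3 st.py 2
```

```text
t 12.35 pos [0.5685 0.0599 0.0943] hd -4.98 F [-10.8  -6.6   2.5] T [-0.957  1.837  0.393] w 0.0123 q6 -1.51 e6 -0.744
```

{"api": "step_arm", "payload": {
  "motion": [
    {"tx": 0,"ty": 0,"tz": 0,"yaw": 2,"fingers": -1}
  ]
}}

```text
t: 12.45
tool_pos: [0.5686, 0.0599, 0.0942]
eef_rot: [0.706, -0.043, 0.043, -0.705]
ft_force: [-11.0, -6.3, 1.9]
grip_width: 0.0123
```

```bash
python3 st.py 2
```

```text
t 12.45 pos [0.5686 0.0599 0.0942] hd -6.98 F [-11.   -6.3   1.9] T [-0.923  1.775  0.378] w 0.0123 q6 -1.48 e6 -0.744
```

{"api": "step_arm", "payload": {
  "motion": [
    {"tx": 0,"ty": 0,"tz": 0,"yaw": 2,"fingers": -1}
  ]
}}

```text
t: 12.55
tool_pos: [0.5686, 0.0599, 0.0942]
eef_rot: [0.705, -0.055, 0.055, -0.705]
ft_force: [-10.7, -6.0, 2.6]
grip_width: 0.0123
```

```bash
python3 st.py 2
```

```text
t 12.55 pos [0.5686 0.0599 0.0942] hd -8.97 F [-10.7  -6.    2.6] T [-0.969  1.863  0.409] w 0.0123 q6 -1.44 e6 -0.743
```

{"api": "step_arm", "payload": {
  "motion": [
    {"tx": 0,"ty": 0,"tz": 0,"yaw": 2,"fingers": -1}
  ]
}}

```text
t: 12.65
tool_pos: [0.5686, 0.0598, 0.0942]
eef_rot: [0.704, -0.068, 0.067, -0.703]
ft_force: [-9.2, -7.1, 1.5]
grip_width: 0.0121
```

```bash
python3 st.py 2
```

```text
t 12.65 pos [0.5686 0.0598 0.0942] hd -10.98 F [-9.2 -7.1  1.5] T [-1.066  1.811  0.35 ] w 0.0121 q6 -1.41 e6 -0.742
```

{"api": "step_arm", "payload": {
  "motion": [
    {"tx": 0,"ty": 0,"tz": 0,"yaw": 2,"fingers": -1}
  ]
}}

```text
t: 12.75
tool_pos: [0.5685, 0.0598, 0.0942]
eef_rot: [0.703, -0.08, 0.08, -0.702]
ft_force: [-10.1, -7.9, 1.8]
grip_width: 0.0121
```

```bash
python3 st.py 2
```

```text
t 12.75 pos [0.5685 0.0598 0.0942] hd -12.98 F [-10.1  -7.9   1.8] T [-1.046  1.871  0.426] w 0.0121 q6 -1.37 e6 -0.742
```

{"api": "step_arm", "payload": {
  "motion": [
    {"tx": 0,"ty": 0,"tz": 0,"yaw": 2,"fingers": -1}
  ]
}}

```text
t: 12.85
tool_pos: [0.5686, 0.0598, 0.0942]
eef_rot: [0.702, -0.092, 0.092, -0.701]
ft_force: [-9.5, -6.5, 1.8]
grip_width: 0.0124
```

```bash
python3 st.py 2
```

```text
t 12.85 pos [0.5686 0.0598 0.0942] hd -14.98 F [-9.5 -6.5  1.8] T [-1.196  1.868  0.43 ] w 0.0124 q6 -1.34 e6 -0.741
```

{"api": "step_arm", "payload": {
  "motion": [
    {"tx": 0,"ty": 0,"tz": 0,"yaw": 2,"fingers": -1}
  ]
}}

```text
t: 12.95
tool_pos: [0.5685, 0.0597, 0.0942]
eef_rot: [0.7, -0.105, 0.104, -0.699]
ft_force: [-11.0, -6.8, 1.7]
grip_width: 0.0124
```

```bash
python3 st.py 2
```

```text
t 12.95 pos [0.5685 0.0597 0.0942] hd -16.98 F [-11.   -6.8   1.7] T [-1.143  1.906  0.408] w 0.0124 q6 -1.3 e6 -0.741
```

{"api": "step_arm", "payload": {
  "motion": [
    {"tx": 0,"ty": 0,"tz": 0,"yaw": 2,"fingers": -1}
  ]
}}

```text
t: 13.05
tool_pos: [0.5685, 0.0597, 0.0942]
eef_rot: [0.698, -0.117, 0.116, -0.697]
ft_force: [-11.2, -7.2, 1.8]
grip_width: 0.0121
```

```bash
python3 st.py 2
```

```text
t 13.05 pos [0.5685 0.0597 0.0942] hd -18.98 F [-11.2  -7.2   1.8] T [-1.221  1.931  0.432] w 0.0121 q6 -1.27 e6 -0.74
```

{"api": "step_arm", "payload": {
  "motion": [
    {"tx": 0,"ty": 0,"tz": 0,"yaw": 2,"fingers": -1}
  ]
}}

```text
t: 13.15
tool_pos: [0.5685, 0.0597, 0.0942]
eef_rot: [0.696, -0.129, 0.129, -0.695]
ft_force: [-10.7, -7.7, 2.8]
grip_width: 0.0121
```

```bash
python3 st.py 2
```

```text
t 13.15 pos [0.5685 0.0597 0.0942] hd -20.98 F [-10.7  -7.7   2.8] T [-1.275  1.876  0.342] w 0.0121 q6 -1.23 e6 -0.74
```

{"api": "step_arm", "payload": {
  "motion": [
    {"tx": 0,"ty": 0,"tz": 0,"yaw": 2,"fingers": -1}
  ]
}}

```text
t: 13.25
tool_pos: [0.5685, 0.0597, 0.0942]
eef_rot: [0.694, -0.141, 0.141, -0.692]
ft_force: [-11.5, -8.4, 1.4]
grip_width: 0.0122
```

```bash
python3 st.py 2
```

```text
t 13.25 pos [0.5685 0.0597 0.0942] hd -22.98 F [-11.5  -8.4   1.4] T [-1.308  1.872  0.393] w 0.0122 q6 -1.2 e6 -0.74
```

{"api": "step_arm", "payload": {
  "motion": [
    {"tx": 0,"ty": 0,"tz": 0,"yaw": 2,"fingers": -1}
  ]
}}

```text
t: 13.35
tool_pos: [0.5685, 0.0596, 0.0943]
eef_rot: [0.691, -0.153, 0.153, -0.69]
ft_force: [-11.4, -7.9, 2.2]
grip_width: 0.0119
```

```bash
python3 st.py 2
```

```text
t 13.35 pos [0.5685 0.0596 0.0943] hd -24.98 F [-11.4  -7.9   2.2] T [-1.397  1.909  0.391] w 0.0119 q6 -1.16 e6 -0.739
```

{"api": "step_arm", "payload": {
  "motion": [
    {"tx": 0,"ty": 0,"tz": 0,"yaw": 2,"fingers": -1}
  ]
}}

```text
t: 13.45
tool_pos: [0.5685, 0.0596, 0.0942]
eef_rot: [0.688, -0.165, 0.165, -0.687]
ft_force: [-10.8, -8.5, 2.2]
grip_width: 0.0124
```

```bash
python3 st.py 2
```

```text
t 13.45 pos [0.5685 0.0596 0.0942] hd -26.98 F [-10.8  -8.5   2.2] T [-1.393  1.981  0.418] w 0.0124 q6 -1.13 e6 -0.738
```

{"api": "step_arm", "payload": {
  "motion": [
    {"tx": 0,"ty": 0,"tz": 0,"yaw": 2,"fingers": -1}
  ]
}}

```text
t: 13.55
tool_pos: [0.5685, 0.0596, 0.0942]
eef_rot: [0.685, -0.177, 0.177, -0.684]
ft_force: [-11.9, -8.3, 1.1]
grip_width: 0.0124
```

```bash
python3 st.py 2
```

```text
t 13.55 pos [0.5685 0.0596 0.0942] hd -28.98 F [-11.9  -8.3   1.1] T [-1.385  1.993  0.428] w 0.0124 q6 -1.09 e6 -0.738
```

{"api": "step_arm", "payload": {
  "motion": [
    {"tx": 0,"ty": 0,"tz": 0,"yaw": 2,"fingers": -1}
  ]
}}

```text
t: 13.65
tool_pos: [0.5685, 0.0595, 0.0942]
eef_rot: [0.682, -0.189, 0.189, -0.681]
ft_force: [-11.7, -8.9, 2.0]
grip_width: 0.0122
```

```bash
python3 st.py 2
```

```text
t 13.65 pos [0.5685 0.0595 0.0942] hd -30.98 F [-11.7  -8.9   2. ] T [-1.49   2.037  0.413] w 0.0122 q6 -1.06 e6 -0.737
```

{"api": "step_arm", "payload": {
  "motion": [
    {"tx": 0,"ty": 0,"tz": 0,"yaw": 2,"fingers": -1}
  ]
}}

```text
t: 13.75
tool_pos: [0.5685, 0.0595, 0.0942]
eef_rot: [0.679, -0.201, 0.201, -0.677]
ft_force: [-11.9, -8.5, 2.1]
grip_width: 0.0125
```

```bash
python3 st.py 2
```

```text
t 13.75 pos [0.5685 0.0595 0.0942] hd -32.99 F [-11.9  -8.5   2.1] T [-1.497  2.025  0.371] w 0.0125 q6 -1.02 e6 -0.737
```

{"api": "step_arm", "payload": {
  "motion": [
    {"tx": 0,"ty": 0,"tz": 0,"yaw": 2,"fingers": -1}
  ]
}}

```text
t: 13.85
tool_pos: [0.5685, 0.0595, 0.0942]
eef_rot: [0.675, -0.213, 0.212, -0.674]
ft_force: [-12.3, -9.4, 3.2]
grip_width: 0.0122
```

```bash
python3 st.py 2
```

```text
t 13.85 pos [0.5685 0.0595 0.0942] hd -34.98 F [-12.3  -9.4   3.2] T [-1.496  2.092  0.422] w 0.0122 q6 -0.99 e6 -0.736
```

{"api": "step_arm", "payload": {
  "motion": [
    {"tx": 0,"ty": 0,"tz": 0,"yaw": 2,"fingers": -1}
  ]
}}

```text
t: 13.95
tool_pos: [0.5684, 0.0595, 0.0943]
eef_rot: [0.671, -0.224, 0.224, -0.67]
ft_force: [-12.4, -9.6, 3.5]
grip_width: 0.0123
```

```bash
python3 st.py 2
```

```text
t 13.95 pos [0.5684 0.0595 0.0943] hd -36.98 F [-12.4  -9.6   3.5] T [-1.519  2.13   0.422] w 0.0123 q6 -0.95 e6 -0.723
```

{"api": "step_arm", "payload": {
  "motion": [
    {"tx": 0,"ty": 0,"tz": 0,"yaw": 2,"fingers": -1}
  ]
}}

```text
t: 14.05
tool_pos: [0.5684, 0.0595, 0.0943]
eef_rot: [0.667, -0.236, 0.236, -0.666]
ft_force: [-11.4, -10.1, 3.5]
grip_width: 0.0122
```

```bash
python3 st.py 2
```

```text
t 14.05 pos [0.5684 0.0595 0.0943] hd -38.98 F [-11.4 -10.1   3.5] T [-1.616  2.159  0.381] w 0.0122 q6 -0.92 e6 -0.707
```

{"api": "step_arm", "payload": {
  "motion": [
    {"tx": 0,"ty": 0,"tz": 0,"yaw": 2,"fingers": -1}
  ]
}}

```text
t: 14.15
tool_pos: [0.5684, 0.0594, 0.0942]
eef_rot: [0.663, -0.248, 0.247, -0.662]
ft_force: [-13.0, -10.4, 3.8]
grip_width: 0.0122
```

```bash
python3 st.py 2
```

```text
t 14.15 pos [0.5684 0.0594 0.0942] hd -40.98 F [-13.  -10.4   3.8] T [-1.621  2.143  0.414] w 0.0122 q6 -0.88 e6 -0.697
```

{"api": "step_arm", "payload": {
  "motion": [
    {"tx": 0,"ty": 0,"tz": 0,"yaw": 2,"fingers": -1}
  ]
}}

```text
t: 14.25
tool_pos: [0.5684, 0.0594, 0.0943]
eef_rot: [0.659, -0.259, 0.259, -0.657]
ft_force: [-13.1, -10.0, 4.0]
grip_width: 0.0125
```

```bash
python3 st.py 2
```

```text
t 14.25 pos [0.5684 0.0594 0.0943] hd -42.98 F [-13.1 -10.    4. ] T [-1.663  2.175  0.397] w 0.0125 q6 -0.85 e6 -0.683
```

{"api": "step_arm", "payload": {
  "motion": [
    {"tx": 0,"ty": 0,"tz": 0,"yaw": 2,"fingers": -1}
  ]
}}

```text
t: 14.35
tool_pos: [0.5684, 0.0594, 0.0943]
eef_rot: [0.654, -0.271, 0.27, -0.653]
ft_force: [-13.2, -11.1, 3.6]
grip_width: 0.0125
```

```bash
python3 st.py 2
```

```text
t 14.35 pos [0.5684 0.0594 0.0943] hd -44.98 F [-13.2 -11.1   3.6] T [-1.727  2.286  0.515] w 0.0125 q6 -0.81 e6 -0.669
```

{"api": "step_arm", "payload": {
  "motion": [
    {"tx": 0,"ty": 0,"tz": 0,"yaw": 2,"fingers": -1},
    {"tx": 0,"ty": 0,"tz": 0,"yaw": 4,"fingers": -1},
    {"tx": 0,"ty": 0,"tz": 0,"yaw": 6,"fingers": -1}
  ]
}}

```text
t: 14.65
tool_pos: [0.5684, 0.0593, 0.0943]
eef_rot: [0.639, -0.304, 0.304, -0.637]
ft_force: [-14.4, -11.3, 4.4]
grip_width: 0.0125
```

```bash
python3 st.py 2
```

```text
t 14.65 pos [0.5684 0.0593 0.0943] hd -50.98 F [-14.4 -11.3   4.4] T [-1.874  2.358  0.536] w 0.0125 q6 -0.71 e6 -0.627
```

{"api": "step_arm", "payload": {
  "motion": [
    {"tx": 0,"ty": 0,"tz": 0,"yaw": 0,"fingers": -0.2},
    {"tx": 0,"ty": 0,"tz": 0,"yaw": 0,"fingers": -0.2},
    {"tx": 0,"ty": 0,"tz": 0,"yaw": 0,"fingers": -0.1}
  ]
}}

```text
t: 14.95
tool_pos: [0.5697, 0.0605, 0.094]
eef_rot: [-0.638, 0.303, -0.304, 0.639]
ft_force: [-0.7, -0.7, -0.5]
grip_width: 0.0386
```

```bash
python3 st.py 2
python3 - <<'E'
from workcell import ctrl
from h import *
s=ctrl.observe();print(plan(s,[*kpos(4),.145],32))
E
```

```text
t 14.95 pos [0.5697 0.0605 0.094 ] hd -50.88 F [-0.7 -0.7 -0.5] T [ 0.02  -0.043  0.004] w 0.0386 q6 -0.71 e6 0.019
{'tx': np.float64(79.1), 'ty': np.float64(-51.1), 'tz': np.float64(-127.9), 'hd': np.float64(-50.9), 'q1': np.float64(-0.029), 'q6': np.float64(-0.712), 'yaw': np.float64(-82.9)}
```

{"api": "step_arm", "payload": {
  "motion": [
    {"tx": 0,"ty": -45,"tz": 0,"yaw": 0,"fingers": 0},
    {"tx": 9,"ty": -55,"tz": -14,"yaw": -8,"fingers": 0},
    {"tx": 18,"ty": -55,"tz": -29,"yaw": -16,"fingers": 0},
    {"tx": 27,"ty": -55,"tz": -43,"yaw": -24,"fingers": 0},
    {"tx": 36,"ty": -55,"tz": -58,"yaw": -32,"fingers": 0},
    {"tx": 45,"ty": -55,"tz": -72,"yaw": -40,"fingers": 0},
    {"tx": 54,"ty": -55,"tz": -87,"yaw": -48,"fingers": 0},
    {"tx": 63,"ty": -55,"tz": -101,"yaw": -56,"fingers": 0},
    {"tx": 72,"ty": -55,"tz": -116,"yaw": -64,"fingers": 0},
    {"tx": 79,"ty": -55,"tz": -128,"yaw": -72,"fingers": 0},
    {"tx": 79,"ty": -51,"tz": -128,"yaw": -80,"fingers": 0},
    {"tx": 79,"ty": -51,"tz": -128,"yaw": -83,"fingers": 0}
  ]
}}

```text
t: 16.15
tool_pos: [0.5197, -0.0819, 0.1441]
eef_rot: [0.679, 0.197, -0.197, -0.679]
ft_force: [0.6, 0.1, 0.2]
grip_width: 0.0426
```

Run:
```python
from workcell import ctrl
from h import *
d=ctrl.get_image("wrist"); s=ctrl.observe(); print(s['t'],s['tool_pos'],plan(s,[.5201,-.0817,.094],32))
rect4(d,"pics/r5.png",(1,3,2,4))
cv2.imwrite("pics/g5.png",d["image"][:,:,::-1])
```

```text
16.2 [ 0.51979195 -0.08177867  0.14427029] {'tx': np.float64(0.3), 'ty': np.float64(50.3), 'tz': np.float64(-0.1), 'hd': np.float64(32.5), 'q1': np.float64(-0.303), 'q6': np.float64(-2.44), 'yaw': np.float64(0.5)}
```

View pics/g5.png

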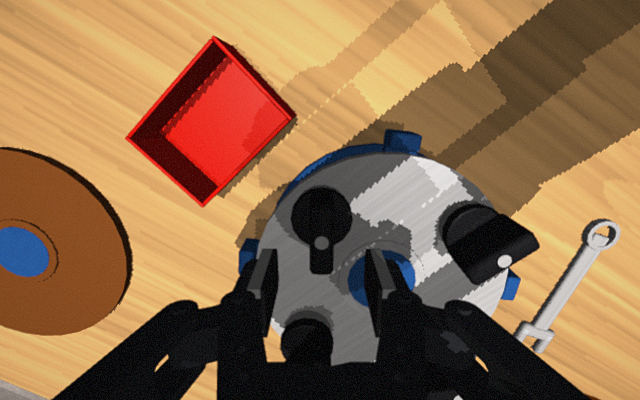

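View pics/r5.png

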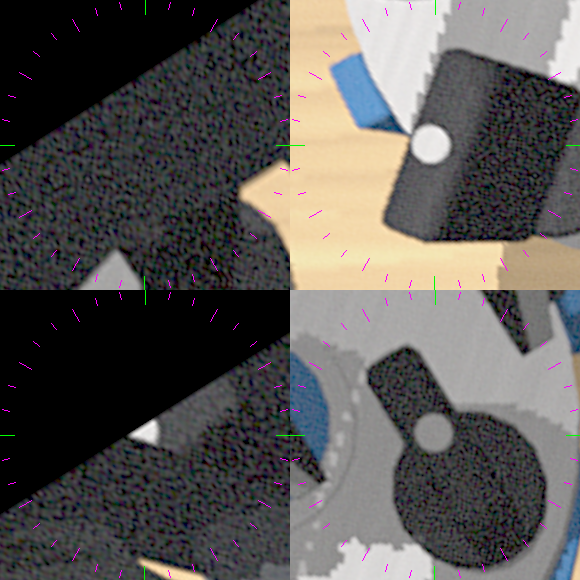

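Knob4 is aligned at about 32°, upright at column 321. The bin is well clear of the fingers. I'll descend and grip.

{"api": "step_arm", "payload": {
  "motion": [
    {"tx": 0,"ty": 30,"tz": 0,"yaw": 0,"fingers": 0},
    {"tx": 0,"ty": 50,"tz": 0,"yaw": 0,"fingers": -0.3},
    {"tx": 0,"ty": 50,"tz": 0,"yaw": 0,"fingers": -0.5},
    {"tx": 0,"ty": 50,"tz": 0,"yaw": 0,"fingers": -1},
    {"tx": 0,"ty": 50,"tz": 0,"yaw": 0,"fingers": -1},
    {"tx": 0,"ty": 50,"tz": 0,"yaw": 0,"fingers": -1}
  ]
}}

```text
t: 16.8
tool_pos: [0.5196, -0.0816, 0.0942]
eef_rot: [0.68, 0.195, -0.196, -0.679]
ft_force: [-1.3, -2.3, -11.8]
grip_width: 0.0125
```

```bash
python3 st.py g4
```

```text
t 16.8 pos [ 0.5196 -0.0816  0.0942] hd 32.1 F [ -1.3  -2.3 -11.8] T [-0.151  0.268 -0.119] w 0.0125 q6 -2.43 e6 -0.076
```

{"api": "step_arm", "payload": {
  "motion": [
    {"tx": 0,"ty": 1,"tz": 0,"yaw": 2,"fingers": -1},
    {"tx": 0,"ty": 1,"tz": 0,"yaw": 4,"fingers": -1},
    {"tx": 0,"ty": 1,"tz": 0,"yaw": 6,"fingers": -1}
  ]
}}

```text
t: 17.1
tool_pos: [0.5198, -0.0817, 0.0942]
eef_rot: [0.689, 0.16, -0.159, -0.689]
ft_force: [-6.0, -0.8, 1.1]
grip_width: 0.0124
```

```bash
python3 st.py 4
```

```text
t 17.1 pos [ 0.5198 -0.0817  0.0942] hd 26.05 F [-6.  -0.8  1.1] T [-0.014  1.103  0.372] w 0.0124 q6 -2.33 e6 -0.758
```

{"api": "step_arm", "payload": {
  "motion": [
    {"tx": 0,"ty": 0,"tz": 0,"yaw": 2,"fingers": -1}
  ]
}}

```text
t: 17.2
tool_pos: [0.5198, -0.0817, 0.0942]
eef_rot: [0.692, 0.148, -0.147, -0.691]
ft_force: [-5.3, -1.2, 0.9]
grip_width: 0.0125
```

```bash
python3 st.py 4
```

```text
t 17.2 pos [ 0.5198 -0.0817  0.0942] hd 24.05 F [-5.3 -1.2  0.9] T [-0.11  1.09  0.42] w 0.0125 q6 -2.29 e6 -0.752
```

{"api": "step_arm", "payload": {
  "motion": [
    {"tx": 0,"ty": 0,"tz": 0,"yaw": 2,"fingers": -1}
  ]
}}

```text
t: 17.3
tool_pos: [0.5198, -0.0817, 0.0942]
eef_rot: [0.694, 0.135, -0.135, -0.694]
ft_force: [-5.4, -1.2, 0.5]
grip_width: 0.0119
```

```bash
python3 st.py 4
```

```text
t 17.3 pos [ 0.5198 -0.0817  0.0942] hd 22.06 F [-5.4 -1.2  0.5] T [-0.103  1.001  0.389] w 0.0119 q6 -2.26 e6 -0.751
```

{"api": "step_arm", "payload": {
  "motion": [
    {"tx": 0,"ty": 0,"tz": 0,"yaw": 2,"fingers": -1}
  ]
}}

```text
t: 17.4
tool_pos: [0.5198, -0.0817, 0.0941]
eef_rot: [0.697, 0.123, -0.123, -0.696]
ft_force: [-4.5, -1.0, 0.9]
grip_width: 0.0127
```

```bash
python3 st.py 4
```

```text
t 17.4 pos [ 0.5198 -0.0817  0.0941] hd 20.05 F [-4.5 -1.   0.9] T [-0.087  0.971  0.348] w 0.0127 q6 -2.22 e6 -0.751
```

{"api": "step_arm", "payload": {
  "motion": [
    {"tx": 0,"ty": 0,"tz": 0,"yaw": 2,"fingers": -1}
  ]
}}

```text
t: 17.5
tool_pos: [0.5198, -0.0817, 0.0942]
eef_rot: [0.699, 0.111, -0.111, -0.698]
ft_force: [-5.3, -1.8, 0.5]
grip_width: 0.0121
```

```bash
python3 st.py 4
```

```text
t 17.5 pos [ 0.5198 -0.0817  0.0942] hd 18.05 F [-5.3 -1.8  0.5] T [-0.147  0.994  0.42 ] w 0.0121 q6 -2.19 e6 -0.75
```

{"api": "step_arm", "payload": {
  "motion": [
    {"tx": 0,"ty": 0,"tz": 0,"yaw": 2,"fingers": -1}
  ]
}}

```text
t: 17.6
tool_pos: [0.5198, -0.0818, 0.0941]
eef_rot: [0.701, 0.099, -0.098, -0.7]
ft_force: [-6.4, -1.4, -0.1]
grip_width: 0.0122
```

```bash
python3 st.py 4
```

```text
t 17.6 pos [ 0.5198 -0.0818  0.0941] hd 16.05 F [-6.4 -1.4 -0.1] T [-0.17   0.964  0.398] w 0.0122 q6 -2.15 e6 -0.75
```

{"api": "step_arm", "payload": {
  "motion": [
    {"tx": 0,"ty": 0,"tz": 0,"yaw": 2,"fingers": -1}
  ]
}}

```text
t: 17.7
tool_pos: [0.5198, -0.0818, 0.0941]
eef_rot: [0.702, 0.087, -0.086, -0.701]
ft_force: [-6.2, -1.8, 0.3]
grip_width: 0.0119
```

```bash
python3 st.py 4
```

```text
t 17.7 pos [ 0.5198 -0.0818  0.0941] hd 14.05 F [-6.2 -1.8  0.3] T [-0.215  0.938  0.407] w 0.0119 q6 -2.12 e6 -0.75
```

{"api": "step_arm", "payload": {
  "motion": [
    {"tx": 0,"ty": 0,"tz": 0,"yaw": 2,"fingers": -1}
  ]
}}

```text
t: 17.8
tool_pos: [0.5199, -0.0818, 0.0942]
eef_rot: [0.704, 0.075, -0.074, -0.703]
ft_force: [-5.7, -2.7, 0.3]
grip_width: 0.0122
```

```bash
python3 st.py 4
```

```text
t 17.8 pos [ 0.5199 -0.0818  0.0942] hd 12.05 F [-5.7 -2.7  0.3] T [-0.285  0.91   0.351] w 0.0122 q6 -2.08 e6 -0.749
```

{"api": "step_arm", "payload": {
  "motion": [
    {"tx": 0,"ty": 0,"tz": 0,"yaw": 2,"fingers": -1}
  ]
}}

```text
t: 17.9
tool_pos: [0.5199, -0.0819, 0.0942]
eef_rot: [0.705, 0.062, -0.062, -0.704]
ft_force: [-4.6, -2.2, 0.3]
grip_width: 0.0121
```

```bash
python3 st.py 4
```

```text
t 17.9 pos [ 0.5199 -0.0819  0.0942] hd 10.05 F [-4.6 -2.2  0.3] T [-0.284  0.9    0.359] w 0.0121 q6 -2.05 e6 -0.749
```

{"api": "step_arm", "payload": {
  "motion": [
    {"tx": 0,"ty": 0,"tz": 0,"yaw": 2,"fingers": -1}
  ]
}}

```text
t: 18.0
tool_pos: [0.5199, -0.0819, 0.0942]
eef_rot: [0.706, 0.05, -0.049, -0.705]
ft_force: [-6.2, -2.7, 0.5]
grip_width: 0.0127
```

```bash
python3 st.py 4
```

```text
t 18.0 pos [ 0.5199 -0.0819  0.0942] hd 8.05 F [-6.2 -2.7  0.5] T [-0.298  0.818  0.443] w 0.0127 q6 -2.01 e6 -0.748
```

{"api": "step_arm", "payload": {
  "motion": [
    {"tx": 0,"ty": 0,"tz": 0,"yaw": 2,"fingers": -1}
  ]
}}

```text
t: 18.1
tool_pos: [0.5199, -0.0819, 0.0942]
eef_rot: [0.707, 0.038, -0.037, -0.706]
ft_force: [-4.4, -2.5, -0.2]
grip_width: 0.0128
```

```bash
python3 st.py 4
```

```text
t 18.1 pos [ 0.5199 -0.0819  0.0942] hd 6.05 F [-4.4 -2.5 -0.2] T [-0.447  0.884  0.434] w 0.0128 q6 -1.98 e6 -0.748
```

{"api": "step_arm", "payload": {
  "motion": [
    {"tx": 0,"ty": 0,"tz": 0,"yaw": 2,"fingers": -1}
  ]
}}

```text
t: 18.2
tool_pos: [0.5199, -0.082, 0.0942]
eef_rot: [0.707, 0.025, -0.025, -0.706]
ft_force: [-5.8, -2.6, 0.3]
grip_width: 0.0123
```

```bash
python3 st.py 4
```

```text
t 18.2 pos [ 0.5199 -0.082   0.0942] hd 4.05 F [-5.8 -2.6  0.3] T [-0.454  0.868  0.403] w 0.0123 q6 -1.94 e6 -0.747
```

{"api": "step_arm", "payload": {
  "motion": [
    {"tx": 0,"ty": 0,"tz": 0,"yaw": 2,"fingers": -1}
  ]
}}

```text
t: 18.3
tool_pos: [0.5199, -0.082, 0.0942]
eef_rot: [0.707, 0.013, -0.012, -0.707]
ft_force: [-5.0, -3.5, -0.7]
grip_width: 0.0123
```

```bash
python3 st.py 4
```

```text
t 18.3 pos [ 0.5199 -0.082   0.0942] hd 2.05 F [-5.  -3.5 -0.7] T [-0.502  0.84   0.426] w 0.0123 q6 -1.91 e6 -0.733
```

{"api": "step_arm", "payload": {
  "motion": [
    {"tx": 0,"ty": 0,"tz": 0,"yaw": 2,"fingers": -1}
  ]
}}

```text
t: 18.4
tool_pos: [0.5199, -0.082, 0.0942]
eef_rot: [0.708, 0.001, 0.0, -0.707]
ft_force: [-5.2, -3.8, 0.6]
grip_width: 0.0125
```

```bash
python3 st.py 4
```

```text
t 18.4 pos [ 0.5199 -0.082   0.0942] hd 0.05 F [-5.2 -3.8  0.6] T [-0.474  0.852  0.431] w 0.0125 q6 -1.87 e6 -0.719
```

{"api": "step_arm", "payload": {
  "motion": [
    {"tx": 0,"ty": 0,"tz": 0,"yaw": 2,"fingers": -1}
  ]
}}

```text
t: 18.5
tool_pos: [0.5199, -0.082, 0.0942]
eef_rot: [0.707, -0.012, 0.012, -0.707]
ft_force: [-4.5, -4.4, 0.4]
grip_width: 0.0122
```

```bash
python3 st.py 4
```

```text
t 18.5 pos [ 0.5199 -0.082   0.0942] hd -1.95 F [-4.5 -4.4  0.4] T [-0.55   0.835  0.433] w 0.0122 q6 -1.84 e6 -0.706
```

{"api": "step_arm", "payload": {
  "motion": [
    {"tx": 0,"ty": 0,"tz": 0,"yaw": 2,"fingers": -1}
  ]
}}

```text
t: 18.6
tool_pos: [0.5199, -0.082, 0.0942]
eef_rot: [0.707, -0.024, 0.025, -0.706]
ft_force: [-4.6, -4.2, 1.1]
grip_width: 0.0123
```

```bash
python3 st.py 4
```

```text
t 18.6 pos [ 0.5199 -0.082   0.0942] hd -3.95 F [-4.6 -4.2  1.1] T [-0.543  0.901  0.444] w 0.0123 q6 -1.8 e6 -0.692
```

{"api": "step_arm", "payload": {
  "motion": [
    {"tx": 0,"ty": 0,"tz": 0,"yaw": 2,"fingers": -1}
  ]
}}

```text
t: 18.7
tool_pos: [0.5199, -0.0821, 0.0942]
eef_rot: [0.707, -0.036, 0.037, -0.706]
ft_force: [-5.0, -4.1, -0.1]
grip_width: 0.0121
```

```bash
python3 st.py 4
```

```text
t 18.7 pos [ 0.5199 -0.0821  0.0942] hd -5.95 F [-5.  -4.1 -0.1] T [-0.685  0.912  0.518] w 0.0121 q6 -1.77 e6 -0.678
```

{"api": "step_arm", "payload": {
  "motion": [
    {"tx": 0,"ty": 0,"tz": 0,"yaw": 2,"fingers": -1},
    {"tx": 0,"ty": 0,"tz": 0,"yaw": 4,"fingers": -1},
    {"tx": 0,"ty": 0,"tz": 0,"yaw": 6,"fingers": -1}
  ]
}}

```text
t: 19.0
tool_pos: [0.5199, -0.0822, 0.0942]
eef_rot: [0.704, -0.073, 0.074, -0.703]
ft_force: [-6.0, -4.5, 0.9]
grip_width: 0.0121
```

```bash
python3 st.py 4
```

```text
t 19.0 pos [ 0.5199 -0.0822  0.0942] hd -11.95 F [-6.  -4.5  0.9] T [-0.701  0.958  0.53 ] w 0.0121 q6 -1.66 e6 -0.635
```

{"api": "step_arm", "payload": {
  "motion": [
    {"tx": 0,"ty": 0,"tz": 0,"yaw": 0,"fingers": -0.2},
    {"tx": 0,"ty": 0,"tz": 0,"yaw": 0,"fingers": -0.2},
    {"tx": 0,"ty": 0,"tz": 0,"yaw": 0,"fingers": -0.1}
  ]
}}

```text
t: 19.3
tool_pos: [0.5201, -0.0816, 0.0936]
eef_rot: [0.703, -0.072, 0.073, -0.703]
ft_force: [0.3, -0.5, 0.2]
grip_width: 0.0383
```

```bash
python3 st.py 4
python3 - <<'E'
from workcell import ctrl
from h import *
s=ctrl.observe();print(plan(s,[.6152,-.0352,.145],-6.5))
E
```

```text
t 19.3 pos [ 0.5201 -0.0816  0.0936] hd -11.85 F [ 0.3 -0.5  0.2] T [-0.042  0.016 -0.001] w 0.0383 q6 -1.67 e6 0.005
{'tx': np.float64(83.6), 'ty': np.float64(-51.3), 'tz': np.float64(64.9), 'hd': np.float64(-11.8), 'q1': np.float64(-0.302), 'q6': np.float64(-1.666), 'yaw': np.float64(-5.3)}
```

{"api": "step_arm", "payload": {
  "motion": [
    {"tx": 0,"ty": -45,"tz": 0,"yaw": 0,"fingers": 0},
    {"tx": 30,"ty": -55,"tz": 22,"yaw": -2,"fingers": 0},
    {"tx": 60,"ty": -55,"tz": 44,"yaw": -4,"fingers": 0},
    {"tx": 84,"ty": -51,"tz": 65,"yaw": -5.5,"fingers": 0},
    {"tx": 84,"ty": -51,"tz": 65,"yaw": -5.5,"fingers": 0},
    {"tx": 84,"ty": -51,"tz": 65,"yaw": -5.5,"fingers": 0}
  ]
}}

```text
t: 19.9
tool_pos: [0.6153, -0.0349, 0.1435]
eef_rot: [0.706, -0.039, 0.039, -0.706]
ft_force: [-0.3, 0.6, -0.9]
grip_width: 0.0428
```

Run:
```python
from workcell import ctrl
from h import *
d=ctrl.get_image("wrist"); s=ctrl.observe(); print(s['t'],s['tool_pos'],plan(s,[.6152,-.0352,.094],-6.5))
rect4(d,"pics/r6.png",(1,3,2,4))
cv2.imwrite("pics/g6.png",d["image"][:,:,::-1])
```

```text
19.95 [ 0.6149113  -0.03529393  0.14380033] {'tx': np.float64(0.3), 'ty': np.float64(49.8), 'tz': np.float64(0.1), 'hd': np.float64(-6.4), 'q1': np.float64(-0.182), 'q6': np.float64(-1.642), 'yaw': np.float64(0.1)}
```

View pics/r6.png

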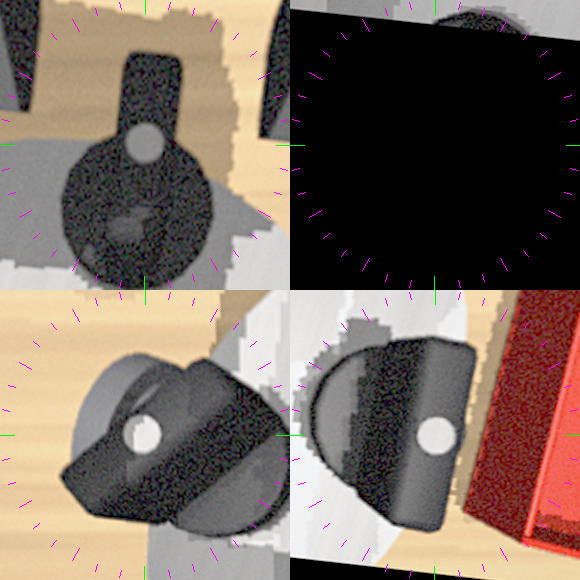

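View pics/g6.png

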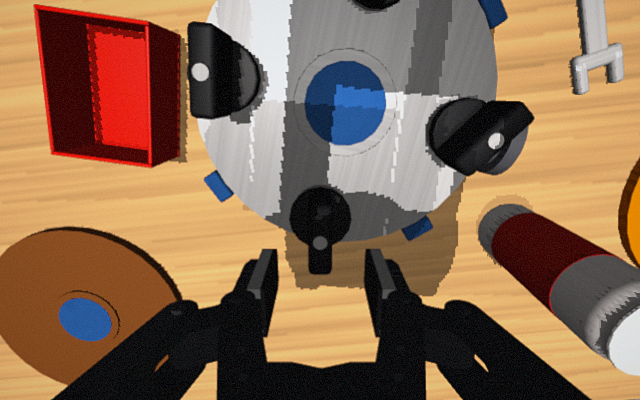

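Knob1 is upright between the fingers at about -6°. Starting the second pass, I'll grip and turn, watching e6 for a target near -0.40 (about 70 N).

{"api": "step_arm", "payload": {
  "motion": [
    {"tx": 0,"ty": 30,"tz": 0,"yaw": 0,"fingers": 0},
    {"tx": 0,"ty": 50,"tz": 0,"yaw": 0,"fingers": -0.3},
    {"tx": 0,"ty": 50,"tz": 0,"yaw": 0,"fingers": -0.5},
    {"tx": 0,"ty": 50,"tz": 0,"yaw": 0,"fingers": -1},
    {"tx": 0,"ty": 50,"tz": 0,"yaw": 0,"fingers": -1},
    {"tx": 0,"ty": 50,"tz": 0,"yaw": 0,"fingers": -1}
  ],
  "squeeze": 110
}}

```text
t: 20.55
tool_pos: [0.6146, -0.0355, 0.0943]
eef_rot: [0.706, -0.04, 0.039, -0.706]
ft_force: [-6.2, -1.1, -8.9]
grip_width: 0.012
```

```bash
python3 st.py g1b
```

```text
t 20.55 pos [ 0.6146 -0.0355  0.0943] hd -6.39 F [-6.2 -1.1 -8.9] T [-0.296  1.12  -0.088] w 0.012 q6 -1.64 e6 -0.094
```

{"api": "step_arm", "payload": {
  "motion": [
    {"tx": 0,"ty": 1,"tz": 0,"yaw": 2,"fingers": -1},
    {"tx": 0,"ty": 1,"tz": 0,"yaw": 4,"fingers": -1},
    {"tx": 0,"ty": 1,"tz": 0,"yaw": 6,"fingers": -1},
    {"tx": 0,"ty": 1,"tz": 0,"yaw": 8,"fingers": -1},
    {"tx": 0,"ty": 1,"tz": 0,"yaw": 10,"fingers": -1}
  ]
}}

```text
t: 21.05
tool_pos: [0.6146, -0.0356, 0.0943]
eef_rot: [0.7, -0.101, 0.101, -0.7]
ft_force: [-11.7, -1.5, 3.2]
grip_width: 0.0121
```

```bash
python3 st.py 1b
```

```text
t 21.05 pos [ 0.6146 -0.0356  0.0943] hd -16.44 F [-11.7  -1.5   3.2] T [-0.322  2.064  0.638] w 0.0121 q6 -1.47 e6 -0.587
```

{"api": "step_arm", "payload": {
  "motion": [
    {"tx": 0,"ty": 0,"tz": 0,"yaw": 2,"fingers": -1},
    {"tx": 0,"ty": 0,"tz": 0,"yaw": 4,"fingers": -1}
  ]
}}

```text
t: 21.25
tool_pos: [0.6146, -0.0356, 0.0943]
eef_rot: [0.696, -0.126, 0.125, -0.696]
ft_force: [-12.5, -1.6, 2.7]
grip_width: 0.0121
```

```bash
python3 st.py 1b
```

```text
t 21.25 pos [ 0.6146 -0.0356  0.0943] hd -20.44 F [-12.5  -1.6   2.7] T [-0.285  2.153  0.598] w 0.0121 q6 -1.4 e6 -0.564
```

{"api": "step_arm", "payload": {
  "motion": [
    {"tx": 0,"ty": 0,"tz": 0,"yaw": 2,"fingers": -1},
    {"tx": 0,"ty": 0,"tz": 0,"yaw": 4,"fingers": -1}
  ]
}}

```text
t: 21.45
tool_pos: [0.6146, -0.0356, 0.0943]
eef_rot: [0.691, -0.15, 0.15, -0.691]
ft_force: [-13.2, -2.0, 3.4]
grip_width: 0.012
```

```bash
python3 st.py 1b
```

```text
t 21.45 pos [ 0.6146 -0.0356  0.0943] hd -24.44 F [-13.2  -2.    3.4] T [-0.407  2.175  0.653] w 0.012 q6 -1.33 e6 -0.545
```

{"api": "step_arm", "payload": {
  "motion": [
    {"tx": 0,"ty": 0,"tz": 0,"yaw": 2,"fingers": -1}
  ]
}}

```text
t: 21.55
tool_pos: [0.6146, -0.0356, 0.0943]
eef_rot: [0.689, -0.162, 0.162, -0.688]
ft_force: [-12.1, -1.9, 3.3]
grip_width: 0.0123
```

```bash
python3 st.py 1b
```

```text
t 21.55 pos [ 0.6146 -0.0356  0.0943] hd -26.44 F [-12.1  -1.9   3.3] T [-0.345  2.208  0.595] w 0.0123 q6 -1.29 e6 -0.536
```

{"api": "step_arm", "payload": {
  "motion": [
    {"tx": 0,"ty": 0,"tz": 0,"yaw": 2,"fingers": -1}
  ]
}}

```text
t: 21.65
tool_pos: [0.6146, -0.0356, 0.0943]
eef_rot: [0.686, -0.174, 0.174, -0.685]
ft_force: [-12.5, -1.5, 4.0]
grip_width: 0.0118
```

```bash
python3 st.py 1b
```

```text
t 21.65 pos [ 0.6146 -0.0356  0.0943] hd -28.44 F [-12.5  -1.5   4. ] T [-0.402  2.198  0.653] w 0.0118 q6 -1.26 e6 -0.516
```

{"api": "step_arm", "payload": {
  "motion": [
    {"tx": 0,"ty": 0,"tz": 0,"yaw": 2,"fingers": -1}
  ]
}}

```text
t: 21.75
tool_pos: [0.6146, -0.0356, 0.0943]
eef_rot: [0.683, -0.186, 0.185, -0.682]
ft_force: [-12.1, -2.1, 4.2]
grip_width: 0.012
```

```bash
python3 st.py 1b
```

```text
t 21.75 pos [ 0.6146 -0.0356  0.0943] hd -30.44 F [-12.1  -2.1   4.2] T [-0.361  2.295  0.667] w 0.012 q6 -1.22 e6 -0.506
```

{"api": "step_arm", "payload": {
  "motion": [
    {"tx": 0,"ty": 0,"tz": 0,"yaw": 2,"fingers": -1}
  ]
}}

```text
t: 21.85
tool_pos: [0.6146, -0.0356, 0.0944]
eef_rot: [0.679, -0.198, 0.197, -0.679]
ft_force: [-13.4, -1.8, 4.4]
grip_width: 0.0123
```

```bash
python3 st.py 1b
```

```text
t 21.85 pos [ 0.6146 -0.0356  0.0944] hd -32.44 F [-13.4  -1.8   4.4] T [-0.367  2.269  0.666] w 0.0123 q6 -1.19 e6 -0.507
```

{"api": "step_arm", "payload": {
  "motion": [
    {"tx": 0,"ty": 0,"tz": 0,"yaw": 2,"fingers": -1}
  ]
}}

```text
t: 21.95
tool_pos: [0.6146, -0.0356, 0.0944]
eef_rot: [0.676, -0.209, 0.209, -0.675]
ft_force: [-13.5, -1.8, 4.1]
grip_width: 0.0124
```

```bash
python3 st.py 1b
```

```text
t 21.95 pos [ 0.6146 -0.0356  0.0944] hd -34.44 F [-13.5  -1.8   4.1] T [-0.439  2.32   0.662] w 0.0124 q6 -1.15 e6 -0.5
```

{"api": "step_arm", "payload": {
  "motion": [
    {"tx": 0,"ty": 0,"tz": 0,"yaw": 2,"fingers": -1}
  ],
  "squeeze": 120
}}

```text
t: 22.05
tool_pos: [0.6146, -0.0356, 0.0944]
eef_rot: [0.672, -0.221, 0.221, -0.671]
ft_force: [-13.2, -2.2, 3.9]
grip_width: 0.0122
```

```bash
python3 st.py 1b
```

```text
t 22.05 pos [ 0.6146 -0.0356  0.0944] hd -36.44 F [-13.2  -2.2   3.9] T [-0.36   2.352  0.706] w 0.0122 q6 -1.12 e6 -0.497
```

{"api": "step_arm", "payload": {
  "motion": [
    {"tx": 0,"ty": 0,"tz": 0,"yaw": 2,"fingers": -1}
  ]
}}

```text
t: 22.15
tool_pos: [0.6146, -0.0356, 0.0944]
eef_rot: [0.668, -0.233, 0.233, -0.667]
ft_force: [-13.3, -2.7, 4.4]
grip_width: 0.012
```

```bash
python3 st.py 1b
python3 - <<'E'
from workcell import ctrl
from h import *
d=ctrl.get_image("wrist"); cv2.imwrite("pics/g7.png",cv2.resize(cv2.convertScaleAbs(d["image"][150:400,200:450],alpha=2.5,beta=30),(600,600))[:,:,::-1])
E
```

```text
t 22.15 pos [ 0.6146 -0.0356  0.0944] hd -38.44 F [-13.3  -2.7   4.4] T [-0.399  2.362  0.711] w 0.012 q6 -1.08 e6 -0.481
```

View pics/g7.png

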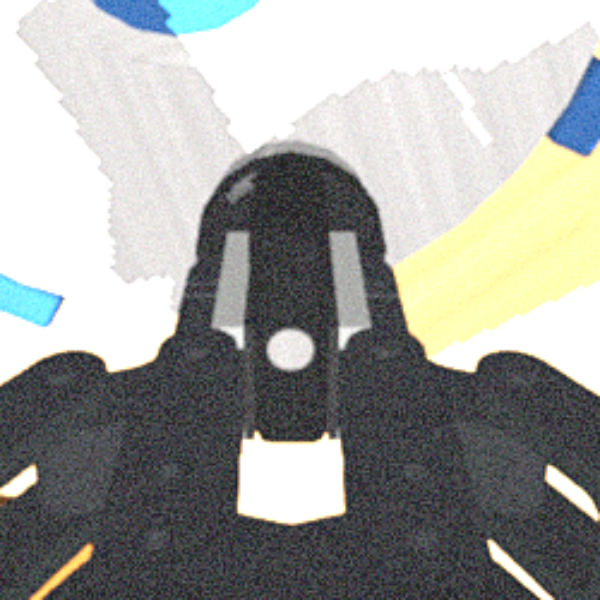

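Run:
```python
from workcell import ctrl
from h import *
for i in range(5):
    d=ctrl.get_image("wrist"); s=ctrl.observe(); print(round(s['t'],2),s['ft_torque'][2].round(3),s['joint_efforts'][5].round(3),round(tool(s)[1],2))
o=np.hstack([rect(d,1,.122,.032,400,.4)]); cv2.imwrite("pics/r7.png",cv2.resize(o,(600,600))[:,:,::-1])
```

```text
22.25 0.461 1.379 -38.44
22.3 0.365 0.72 -38.39
22.35 0.309 0.437 -38.37
22.4 0.29 0.36 -38.37
22.45 0.345 0.343 -38.37
```

View pics/r7.png

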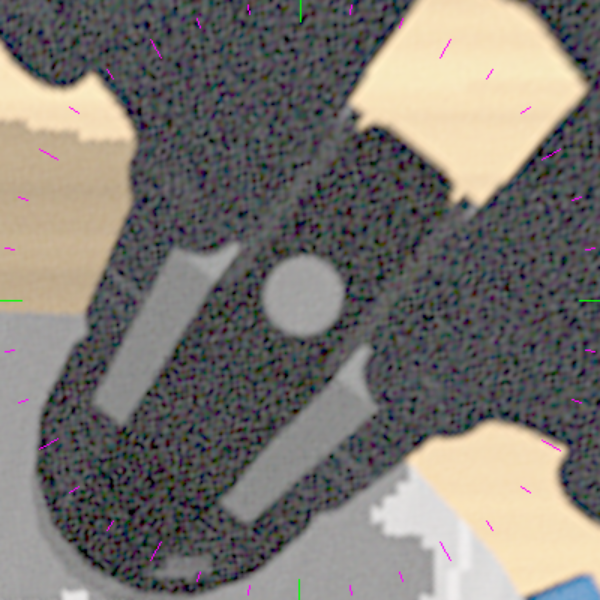

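Readings for knob1: by angle about 65–68 N, by wrist torque about 61 N, by joint effort about 53 N. All are inside the band, so I'll add 4° to centre it.

{"api": "step_arm", "payload": {
  "motion": [
    {"tx": 0,"ty": 0,"tz": 0,"yaw": 2,"fingers": -1},
    {"tx": 0,"ty": 0,"tz": 0,"yaw": 4,"fingers": -1}
  ]
}}

```text
t: 22.65
tool_pos: [0.6146, -0.0357, 0.0944]
eef_rot: [0.66, -0.256, 0.256, -0.659]
ft_force: [-12.7, -2.3, 5.3]
grip_width: 0.0119
```

```bash
python3 st.py 1b
```

```text
t 22.65 pos [ 0.6146 -0.0357  0.0944] hd -42.43 F [-12.7  -2.3   5.3] T [-0.411  2.451  0.603] w 0.0119 q6 -1.01 e6 -0.585
```

{"api": "step_arm", "payload": {
  "motion": [
    {"tx": 0,"ty": 0,"tz": 0,"yaw": 0,"fingers": -0.2},
    {"tx": 0,"ty": 0,"tz": 0,"yaw": 0,"fingers": -0.2},
    {"tx": 0,"ty": 0,"tz": 0,"yaw": 0,"fingers": -0.1}
  ]
}}

```text
t: 22.95
tool_pos: [0.6158, -0.0354, 0.0939]
eef_rot: [-0.659, 0.255, -0.256, 0.659]
ft_force: [0.4, 1.2, 0.0]
grip_width: 0.0384
```

```bash
python3 st.py 1b
python3 - <<'E'
from workcell import ctrl
from h import *
s=ctrl.observe();print(plan(s,[.4735,.0134,.145],-19.5))
E
```

```text
t 22.95 pos [ 0.6158 -0.0354  0.0939] hd -42.36 F [0.4 1.2 0. ] T [ 0.015  0.065 -0.016] w 0.0384 q6 -1.01 e6 0.008
{'tx': np.float64(-137.9), 'ty': np.float64(-51.4), 'tz': np.float64(-59.8), 'hd': np.float64(-42.4), 'q1': np.float64(-0.182), 'q6': np.float64(-1.014), 'yaw': np.float64(-22.9)}
```

{"api": "step_arm", "payload": {
  "motion": [
    {"tx": 0,"ty": -45,"tz": 0,"yaw": 0,"fingers": 0},
    {"tx": 0,"ty": -55,"tz": 0,"yaw": 0,"fingers": 0},
    {"tx": 0,"ty": -55,"tz": 0,"yaw": 0,"fingers": 0}
  ]
}}

```text
t: 23.25
tool_pos: [0.6164, -0.0354, 0.1506]
eef_rot: [-0.659, 0.254, -0.257, 0.66]
ft_force: [0.3, -0.3, -1.0]
grip_width: 0.0426
```

Run:
```python
from workcell import ctrl
from h import *
d=ctrl.get_image("wrist"); s=ctrl.observe(); print(s['t'],tool(s)[1],plan(s,[.4735,.0134,.145],-19.5))
np.savez("wr8.npz",**{k:np.array(d[k]) for k in d})
o=rect(d,1,.122,.032,400,.4); cv2.imwrite("pics/r8.png",cv2.resize(o,(600,600))[:,:,::-1])
```

```text
23.3 -42.36836142500395 {'tx': np.float64(-137.9), 'ty': np.float64(3.5), 'tz': np.float64(-59.9), 'hd': np.float64(-42.4), 'q1': np.float64(-0.182), 'q6': np.float64(-1.013), 'yaw': np.float64(-22.9)}
```

View pics/r8.png

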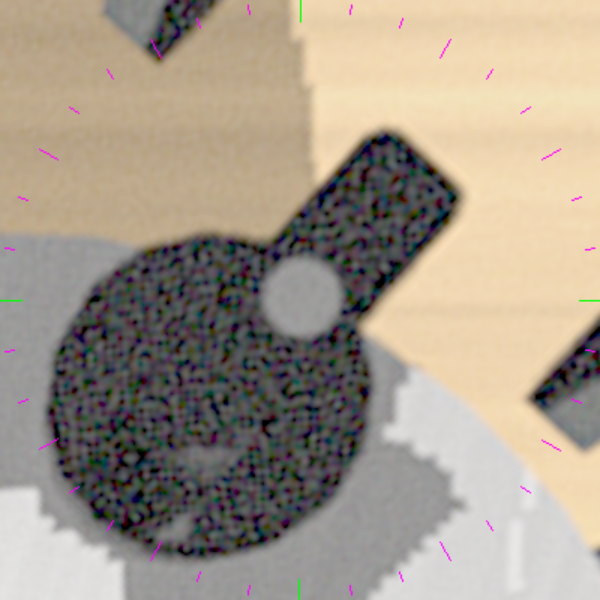

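Knob1's wing is now at about -41°, so roughly 0.85 rad past touch, or 70–76 N. The knob catches up with the hand during a hold, so the lag relaxes. For the other knobs I'll command about 47° past touch. Next is knob3.

{"api": "step_arm", "payload": {
  "motion": [
    {"tx": -35,"ty": 0,"tz": -15,"yaw": -6,"fingers": 0},
    {"tx": -70,"ty": 0,"tz": -30,"yaw": -12,"fingers": 0},
    {"tx": -105,"ty": 0,"tz": -45,"yaw": -18,"fingers": 0},
    {"tx": -138,"ty": 4,"tz": -60,"yaw": -23,"fingers": 0},
    {"tx": -138,"ty": 4,"tz": -60,"yaw": -23,"fingers": 0},
    {"tx": -138,"ty": 4,"tz": -60,"yaw": -23,"fingers": 0}
  ]
}}

```text
t: 23.9
tool_pos: [0.4726, 0.0136, 0.1436]
eef_rot: [0.697, -0.119, 0.119, -0.697]
ft_force: [0.7, -0.8, 0.7]
grip_width: 0.0427
```

Run:
```python
from workcell import ctrl
from h import *
d=ctrl.get_image("wrist"); s=ctrl.observe(); print(s['t'],s['tool_pos'],plan(s,[.4735,.0134,.094],-19.5))
o=rect(d,3,.122,.032,400,.4); cv2.imwrite("pics/r9.png",cv2.resize(o,(500,500))[:,:,::-1])
```

```text
23.95 [0.47316939 0.01336995 0.14364432] {'tx': np.float64(0.3), 'ty': np.float64(49.6), 'tz': np.float64(0.1), 'hd': np.float64(-19.4), 'q1': np.float64(-0.135), 'q6': np.float64(-1.366), 'yaw': np.float64(0.1)}
```

View pics/r9.png

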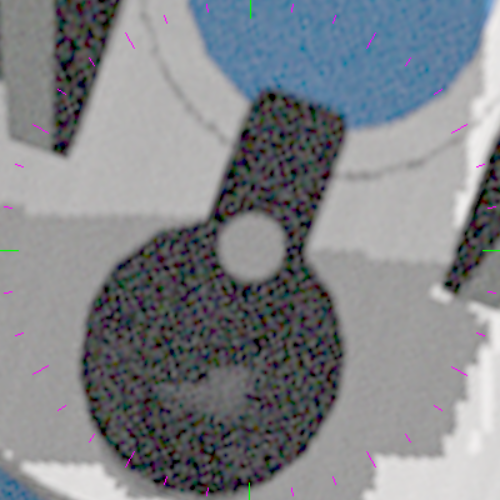

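Knob3's wing is at -19°, centred between the fingers.

{"api": "step_arm", "payload": {
  "motion": [
    {"tx": 0,"ty": 30,"tz": 0,"yaw": 0,"fingers": 0},
    {"tx": 0,"ty": 50,"tz": 0,"yaw": 0,"fingers": -0.3},
    {"tx": 0,"ty": 50,"tz": 0,"yaw": 0,"fingers": -0.5},
    {"tx": 0,"ty": 50,"tz": 0,"yaw": 0,"fingers": -1},
    {"tx": 0,"ty": 50,"tz": 0,"yaw": 0,"fingers": -1},
    {"tx": 0,"ty": 50,"tz": 0,"yaw": 0,"fingers": -1}
  ]
}}

```text
t: 24.55
tool_pos: [0.4728, 0.013, 0.0936]
eef_rot: [0.697, -0.12, 0.119, -0.697]
ft_force: [2.5, -5.6, -23.1]
grip_width: 0.0119
```

{"api": "step_arm", "payload": {
  "motion": [
    {"tx": 0,"ty": 1,"tz": 0,"yaw": 2,"fingers": -1},
    {"tx": 0,"ty": 1,"tz": 0,"yaw": 4,"fingers": -1},
    {"tx": 0,"ty": 1,"tz": 0,"yaw": 6,"fingers": -1},
    {"tx": 0,"ty": 1,"tz": 0,"yaw": 8,"fingers": -1},
    {"tx": 0,"ty": 1,"tz": 0,"yaw": 10,"fingers": -1},
    {"tx": 0,"ty": 1,"tz": 0,"yaw": 12,"fingers": -1}
  ]
}}

```text
t: 25.15
tool_pos: [0.4729, 0.0129, 0.0935]
eef_rot: [0.681, -0.192, 0.192, -0.68]
ft_force: [-4.3, -6.7, -7.5]
grip_width: 0.012
```

```bash
python3 st.py 3b
```

```text
t 25.15 pos [0.4729 0.0129 0.0935] hd -31.45 F [-4.3 -6.7 -7.5] T [-0.93   0.754  0.582] w 0.012 q6 -1.16 e6 -0.58
```

{"api": "step_arm", "payload": {
  "motion": [
    {"tx": 0,"ty": 0,"tz": 0,"yaw": 2,"fingers": -1},
    {"tx": 0,"ty": 0,"tz": 0,"yaw": 4,"fingers": -1},
    {"tx": 0,"ty": 0,"tz": 0,"yaw": 6,"fingers": -1}
  ]
}}

```text
t: 25.45
tool_pos: [0.4729, 0.0129, 0.0936]
eef_rot: [0.67, -0.227, 0.227, -0.669]
ft_force: [-4.7, -7.1, -7.7]
grip_width: 0.0121
```

```bash
python3 st.py 3b
```

```text
t 25.45 pos [0.4729 0.0129 0.0936] hd -37.44 F [-4.7 -7.1 -7.7] T [-1.11   0.79   0.551] w 0.0121 q6 -1.05 e6 -0.552
```

{"api": "step_arm", "payload": {
  "motion": [
    {"tx": 0,"ty": 0,"tz": 0,"yaw": 2,"fingers": -1},
    {"tx": 0,"ty": 0,"tz": 0,"yaw": 4,"fingers": -1},
    {"tx": 0,"ty": 0,"tz": 0,"yaw": 6,"fingers": -1}
  ]
}}

```text
t: 25.75
tool_pos: [0.4728, 0.0128, 0.0936]
eef_rot: [0.657, -0.262, 0.262, -0.656]
ft_force: [-4.6, -8.6, -6.3]
grip_width: 0.0118
```

```bash
python3 st.py 3b
```

```text
t 25.75 pos [0.4728 0.0128 0.0936] hd -43.44 F [-4.6 -8.6 -6.3] T [-1.206  0.788  0.612] w 0.0118 q6 -0.95 e6 -0.526
```

{"api": "step_arm", "payload": {
  "motion": [
    {"tx": 0,"ty": 0,"tz": 0,"yaw": 2,"fingers": -1},
    {"tx": 0,"ty": 0,"tz": 0,"yaw": 4,"fingers": -1}
  ]
}}

```text
t: 25.95
tool_pos: [0.4728, 0.0128, 0.0936]
eef_rot: [0.648, -0.284, 0.285, -0.647]
ft_force: [-6.3, -7.9, -5.9]
grip_width: 0.0123
```

```bash
python3 st.py 3b
```

```text
t 25.95 pos [0.4728 0.0128 0.0936] hd -47.44 F [-6.3 -7.9 -5.9] T [-1.209  0.933  0.747] w 0.0123 q6 -0.88 e6 -0.485
```

{"api": "step_arm", "payload": {
  "motion": [
    {"tx": 0,"ty": 0,"tz": 0,"yaw": 2,"fingers": -1}
  ]
}}

```text
t: 26.05
tool_pos: [0.4728, 0.0128, 0.0936]
eef_rot: [0.643, -0.296, 0.296, -0.642]
ft_force: [-5.0, -8.6, -6.0]
grip_width: 0.0124
```

```bash
python3 st.py 3b
```

```text
t 26.05 pos [0.4728 0.0128 0.0936] hd -49.44 F [-5.  -8.6 -6. ] T [-1.221  0.971  0.688] w 0.0124 q6 -0.84 e6 -0.494
```

{"api": "step_arm", "payload": {
  "motion": [
    {"tx": 0,"ty": 0,"tz": 0,"yaw": 2,"fingers": -1}
  ]
}}

```text
t: 26.15
tool_pos: [0.4728, 0.0128, 0.0936]
eef_rot: [0.638, -0.307, 0.307, -0.637]
ft_force: [-6.6, -8.5, -5.1]
grip_width: 0.0121
```

```bash
python3 st.py 3b
```

```text
t 26.15 pos [0.4728 0.0128 0.0936] hd -51.44 F [-6.6 -8.5 -5.1] T [-1.251  0.945  0.671] w 0.0121 q6 -0.81 e6 -0.494
```

{"api": "step_arm", "payload": {
  "motion": [
    {"tx": 0,"ty": 0,"tz": 0,"yaw": 2,"fingers": -1}
  ]
}}

```text
t: 26.25
tool_pos: [0.4728, 0.0128, 0.0936]
eef_rot: [0.632, -0.318, 0.318, -0.631]
ft_force: [-7.0, -8.8, -4.2]
grip_width: 0.012
```

```bash
python3 st.py 3b;python3 - <<'E'
from workcell import ctrl
from h import *
for i in range(6):
    d=ctrl.get_image("wrist"); s=ctrl.observe(); print(round(s['t'],2),s['ft_torque'][2].round(3),s['joint_efforts'][5].round(3),round(tool(s)[1],2))
    if i in(0,5): cv2.imwrite(f"pics/h{i}.png",cv2.resize(rect(d,3,.122,.032,400,.4),(500,500))[:,:,::-1])
E
```

```text
t 26.25 pos [0.4728 0.0128 0.0936] hd -53.44 F [-7.  -8.8 -4.2] T [-1.296  0.996  0.66 ] w 0.012 q6 -0.77 e6 -0.485
26.3 0.557 -0.315 -53.58
26.35 0.388 1.367 -53.44
26.4 0.367 0.709 -53.39
26.45 0.359 0.425 -53.38
26.5 0.357 0.349 -53.37
26.55 0.297 0.332 -53.38
```

View pics/h0.png

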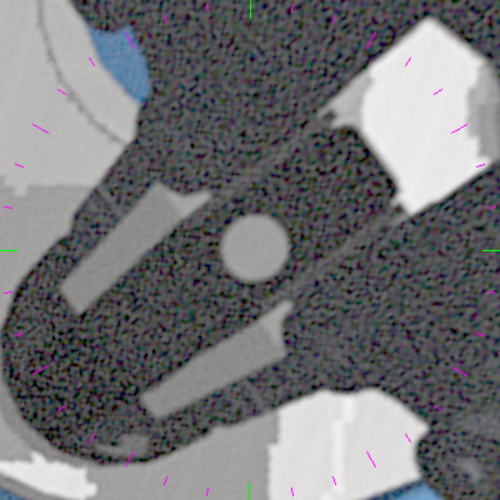

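View pics/h5.png

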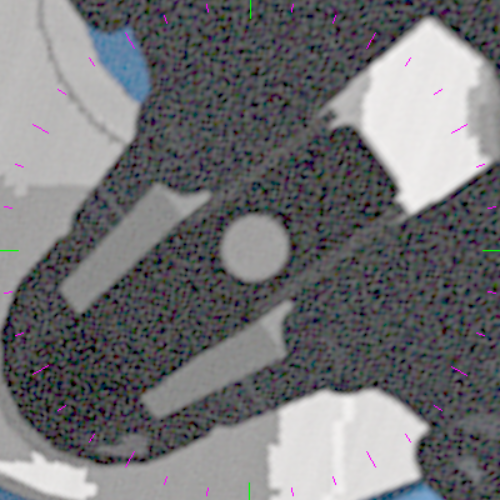

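The wing doesn't creep during the hold and stays at about -51°. By angle that is roughly 0.82 rad past touch (about 71 N); by torque it is about 56 N. Both are in band. I'll release and check by picture.

{"api": "step_arm", "payload": {
  "motion": [
    {"tx": 0,"ty": 0,"tz": 0,"yaw": 0,"fingers": -0.2},
    {"tx": 0,"ty": 0,"tz": 0,"yaw": 0,"fingers": -0.2},
    {"tx": 0,"ty": 0,"tz": 0,"yaw": 0,"fingers": -0.1},
    {"tx": 0,"ty": -45,"tz": 0,"yaw": 0,"fingers": 0},
    {"tx": 0,"ty": -53,"tz": 0,"yaw": 0,"fingers": 0},
    {"tx": 0,"ty": -53,"tz": 0,"yaw": 0,"fingers": 0}
  ]
}}

```text
t: 27.15
tool_pos: [0.474, 0.0134, 0.1478]
eef_rot: [-0.631, 0.316, -0.319, 0.632]
ft_force: [-0.4, 0.1, -1.1]
grip_width: 0.0427
```

Run:
```python
from workcell import ctrl
from h import *
d=ctrl.get_image("wrist"); s=ctrl.observe(); print(s['t'],tool(s)[1],s['tool_pos'],plan(s,[.5680,.0598,.145],-50.5))
o=rect(d,3,.122,.032,400,.4); cv2.imwrite("pics/r10.png",cv2.resize(o,(500,500))[:,:,::-1])
```

```text
27.2 -53.374834947541814 [0.47325856 0.01349368 0.146353  ] {'tx': np.float64(19.4), 'ty': np.float64(1.5), 'tz': np.float64(103.7), 'hd': np.float64(-53.4), 'q1': np.float64(-0.134), 'q6': np.float64(-0.774), 'yaw': np.float64(-2.9)}
```

View pics/r10.png

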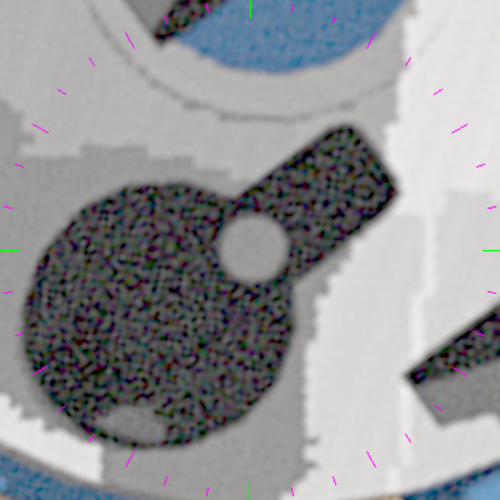

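Knob3's wing is at about -53°, so roughly 0.83 rad past touch. Next is knob2.

{"api": "step_arm", "payload": {
  "motion": [
    {"tx": 6,"ty": 0,"tz": 35,"yaw": -1,"fingers": 0},
    {"tx": 13,"ty": 0,"tz": 70,"yaw": -2,"fingers": 0},
    {"tx": 19,"ty": 1,"tz": 104,"yaw": -3,"fingers": 0},
    {"tx": 19,"ty": 1,"tz": 104,"yaw": -3,"fingers": 0},
    {"tx": 19,"ty": 1,"tz": 104,"yaw": -3,"fingers": 0}
  ]
}}

```text
t: 27.7
tool_pos: [0.5673, 0.0605, 0.1431]
eef_rot: [0.64, -0.302, 0.3, -0.64]
ft_force: [-0.5, 0.2, 0.4]
grip_width: 0.0426
```

Run:
```python
from workcell import ctrl
from h import *
d=ctrl.get_image("wrist"); s=ctrl.observe(); print(s['t'],s['tool_pos'],plan(s,[.568,.0598,.094],-50.5))
o=rect(d,2,.122,.032,400,.4); cv2.imwrite("pics/r11.png",cv2.resize(o,(500,500))[:,:,::-1])
cv2.imwrite("pics/g11.png",d["image"][:,:,::-1])
```

```text
27.75 [0.56695927 0.06021318 0.14365504] {'tx': np.float64(1.0), 'ty': np.float64(49.7), 'tz': np.float64(0.6), 'hd': np.float64(-50.4), 'q1': np.float64(-0.029), 'q6': np.float64(-0.721), 'yaw': np.float64(0.1)}
```

View pics/r11.png

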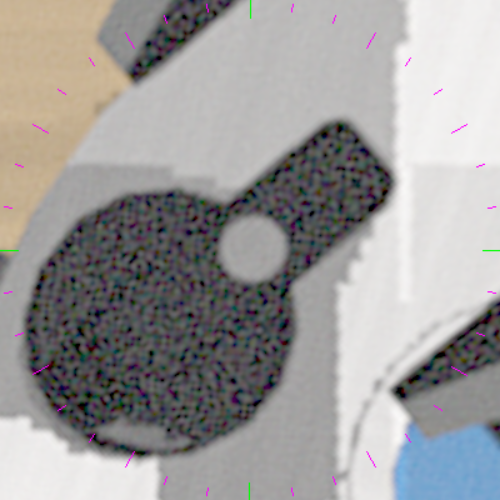

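View pics/g11.png

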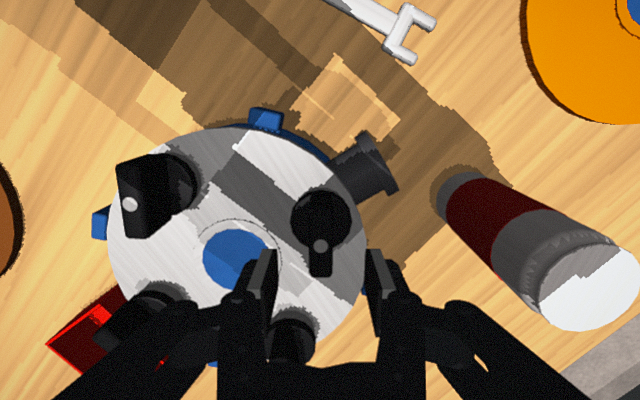

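{"api": "step_arm", "payload": {
  "motion": [
    {"tx": 0.5,"ty": 30,"tz": 0,"yaw": 0,"fingers": 0},
    {"tx": 0.5,"ty": 50,"tz": 0,"yaw": 0,"fingers": -0.3},
    {"tx": 0.5,"ty": 50,"tz": 0,"yaw": 0,"fingers": -0.5},
    {"tx": 0.5,"ty": 50,"tz": 0,"yaw": 0,"fingers": -1},
    {"tx": 0.5,"ty": 50,"tz": 0,"yaw": 0,"fingers": -1},
    {"tx": 0.5,"ty": 50,"tz": 0,"yaw": 0,"fingers": -1}
  ]
}}

```text
t: 28.35
tool_pos: [0.5673, 0.0597, 0.0949]
eef_rot: [0.64, -0.301, 0.301, -0.64]
ft_force: [-5.6, -0.5, -12.5]
grip_width: 0.0121
```

```bash
python3 st.py g2b
```

```text
t 28.35 pos [0.5673 0.0597 0.0949] hd -50.39 F [ -5.6  -0.5 -12.5] T [-0.158  1.006 -0.017] w 0.0121 q6 -0.72 e6 0.001
```

{"api": "step_arm", "payload": {
  "motion": [
    {"tx": 0,"ty": 1,"tz": 0,"yaw": 2,"fingers": -1},
    {"tx": 0,"ty": 1,"tz": 0,"yaw": 4,"fingers": -1},
    {"tx": 0,"ty": 1,"tz": 0,"yaw": 6,"fingers": -1},
    {"tx": 0,"ty": 1,"tz": 0,"yaw": 8,"fingers": -1},
    {"tx": 0,"ty": 1,"tz": 0,"yaw": 10,"fingers": -1},
    {"tx": 0,"ty": 1,"tz": 0,"yaw": 12,"fingers": -1}
  ]
}}

```text
t: 28.95
tool_pos: [0.5674, 0.0598, 0.0949]
eef_rot: [0.605, -0.367, 0.366, -0.604]
ft_force: [-11.2, -1.1, -0.3]
grip_width: 0.0121
```

```bash
python3 st.py 2b
```

```text
t 28.95 pos [0.5674 0.0598 0.0949] hd -62.43 F [-11.2  -1.1  -0.3] T [-0.109  2.057  0.591] w 0.0121 q6 -0.51 e6 -0.578
```

{"api": "step_arm", "payload": {
  "motion": [
    {"tx": 0,"ty": 0,"tz": 0,"yaw": 2,"fingers": -1},
    {"tx": 0,"ty": 0,"tz": 0,"yaw": 4,"fingers": -1},
    {"tx": 0,"ty": 0,"tz": 0,"yaw": 6,"fingers": -1}
  ]
}}

```text
t: 29.25
tool_pos: [0.5674, 0.0598, 0.0949]
eef_rot: [0.585, -0.398, 0.397, -0.584]
ft_force: [-11.2, -0.5, 0.9]
grip_width: 0.0121
```

```bash
python3 st.py 2b
```

```text
t 29.25 pos [0.5674 0.0598 0.0949] hd -68.43 F [-11.2  -0.5   0.9] T [-0.082  2.056  0.651] w 0.0121 q6 -0.41 e6 -0.548
```

{"api": "step_arm", "payload": {
  "motion": [
    {"tx": 0,"ty": 0,"tz": 0,"yaw": 2,"fingers": -1},
    {"tx": 0,"ty": 0,"tz": 0,"yaw": 4,"fingers": -1},
    {"tx": 0,"ty": 0,"tz": 0,"yaw": 6,"fingers": -1}
  ]
}}

```text
t: 29.55
tool_pos: [0.5674, 0.0598, 0.0949]
eef_rot: [0.563, -0.428, 0.428, -0.563]
ft_force: [-10.2, -0.9, 0.3]
grip_width: 0.0121
```

```bash
python3 st.py 2b
```

```text
t 29.55 pos [0.5674 0.0598 0.0949] hd -74.43 F [-10.2  -0.9   0.3] T [-0.071  2.114  0.594] w 0.0121 q6 -0.3 e6 -0.522
```

{"api": "step_arm", "payload": {
  "motion": [
    {"tx": 0,"ty": 0,"tz": 0,"yaw": 2,"fingers": -1},
    {"tx": 0,"ty": 0,"tz": 0,"yaw": 4,"fingers": -1}
  ]
}}

```text
t: 29.75
tool_pos: [0.5674, 0.0598, 0.0949]
eef_rot: [0.548, -0.447, 0.447, -0.548]
ft_force: [-11.3, -0.2, 1.2]
grip_width: 0.0119
```

```bash
python3 st.py 2b
```

```text
t 29.75 pos [0.5674 0.0598 0.0949] hd -78.43 F [-11.3  -0.2   1.2] T [-0.028  2.149  0.702] w 0.0119 q6 -0.23 e6 -0.483
```

{"api": "step_arm", "payload": {
  "motion": [
    {"tx": 0,"ty": 0,"tz": 0,"yaw": 2,"fingers": -1},
    {"tx": 0,"ty": 0,"tz": 0,"yaw": 4,"fingers": -1}
  ]
}}

```text
t: 29.95
tool_pos: [0.5674, 0.0598, 0.095]
eef_rot: [0.532, -0.466, 0.466, -0.532]
ft_force: [-10.7, 0.3, 2.0]
grip_width: 0.0119
```

```bash
python3 st.py 2b
```

```text
t 29.95 pos [0.5674 0.0598 0.095 ] hd -82.42 F [-10.7   0.3   2. ] T [0.036 2.121 0.64 ] w 0.0119 q6 -0.16 e6 -0.491
```

{"api": "step_arm", "payload": {
  "motion": [
    {"tx": 0,"ty": 0,"tz": 0,"yaw": 1,"fingers": -1}
  ]
}}

```text
t: 30.05
tool_pos: [0.5675, 0.0598, 0.095]
eef_rot: [0.528, -0.471, 0.47, -0.528]
ft_force: [-11.7, -0.8, 0.5]
grip_width: 0.0121
```

```bash
python3 st.py 2b
```

```text
t 30.05 pos [0.5675 0.0598 0.095 ] hd -83.43 F [-11.7  -0.8   0.5] T [-0.051  2.149  0.623] w 0.0121 q6 -0.14 e6 0.54
```

{"api": "step_arm", "payload": {
  "motion": [
    {"tx": 0,"ty": 0,"tz": 0,"yaw": 0,"fingers": -0.2},
    {"tx": 0,"ty": 0,"tz": 0,"yaw": 0,"fingers": -0.2},
    {"tx": 0,"ty": 0,"tz": 0,"yaw": 0,"fingers": -0.1},
    {"tx": 0,"ty": -45,"tz": 0,"yaw": 0,"fingers": 0},
    {"tx": 0,"ty": -53,"tz": 0,"yaw": 0,"fingers": 0},
    {"tx": 0,"ty": -53,"tz": 0,"yaw": 0,"fingers": 0}
  ]
}}

```text
t: 30.65
tool_pos: [0.5691, 0.0598, 0.1491]
eef_rot: [-0.527, 0.469, -0.471, 0.529]
ft_force: [-0.4, 0.1, 0.2]
grip_width: 0.0429
```

Run:
```python
from workcell import ctrl
from h import *
d=ctrl.get_image("wrist"); s=ctrl.observe(); print(s['t'],tool(s)[1],s['tool_pos'],plan(s,[.5200,-.0818,.145],-11.5))
o=rect(d,2,.122,.032,400,.4); cv2.imwrite("pics/r12.png",cv2.resize(o,(500,500))[:,:,::-1])
```

```text
30.7 -83.37441386237828 [0.5683946  0.05982156 0.14741814] {'tx': np.float64(135.1), 'ty': np.float64(2.4), 'tz': np.float64(-64.4), 'hd': np.float64(-83.4), 'q1': np.float64(-0.03), 'q6': np.float64(-0.145), 'yaw': np.float64(-71.9)}
```

View pics/r12.png

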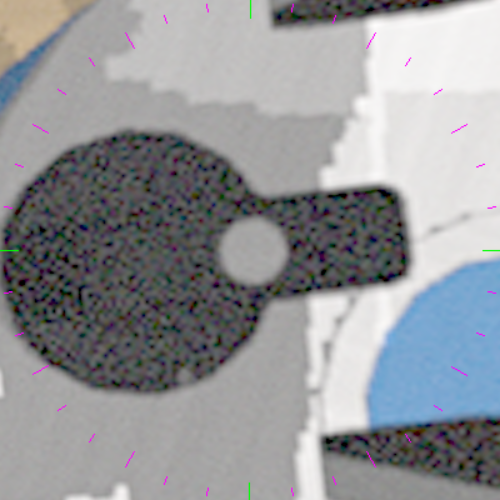

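Knob2's wing is at about -83°, so roughly 0.83 rad past touch. Last is knob4.

{"api": "step_arm", "payload": {
  "motion": [
    {"tx": 15,"ty": 0,"tz": -7,"yaw": -8,"fingers": 0},
    {"tx": 30,"ty": 0,"tz": -14,"yaw": -16,"fingers": 0},
    {"tx": 45,"ty": 0,"tz": -21,"yaw": -24,"fingers": 0},
    {"tx": 60,"ty": 0,"tz": -28,"yaw": -32,"fingers": 0},
    {"tx": 75,"ty": 0,"tz": -36,"yaw": -40,"fingers": 0},
    {"tx": 90,"ty": 0,"tz": -43,"yaw": -48,"fingers": 0},
    {"tx": 105,"ty": 0,"tz": -50,"yaw": -56,"fingers": 0},
    {"tx": 120,"ty": 0,"tz": -57,"yaw": -64,"fingers": 0},
    {"tx": 135,"ty": 1,"tz": -64,"yaw": -72,"fingers": 0},
    {"tx": 135,"ty": 1,"tz": -64,"yaw": -72,"fingers": 0},
    {"tx": 135,"ty": 1,"tz": -64,"yaw": -72,"fingers": 0}
  ]
}}

```text
t: 31.8
tool_pos: [0.5198, -0.0815, 0.1451]
eef_rot: [-0.703, 0.072, -0.071, 0.704]
ft_force: [-1.1, -0.5, -0.4]
grip_width: 0.0425
```

Run:
```python
from workcell import ctrl
from h import *
d=ctrl.get_image("wrist"); s=ctrl.observe(); print(s['t'],s['tool_pos'],plan(s,[.5200,-.0818,.094],-11.5))
o=rect(d,4,.122,.032,400,.4); cv2.imwrite("pics/r13.png",cv2.resize(o,(500,500))[:,:,::-1])
```

```text
31.85 [ 0.51992428 -0.08119506  0.14529158] {'tx': np.float64(0.2), 'ty': np.float64(51.3), 'tz': np.float64(-0.6), 'hd': np.float64(-11.6), 'q1': np.float64(-0.301), 'q6': np.float64(-1.67), 'yaw': np.float64(-0.1)}
```

View pics/r13.png

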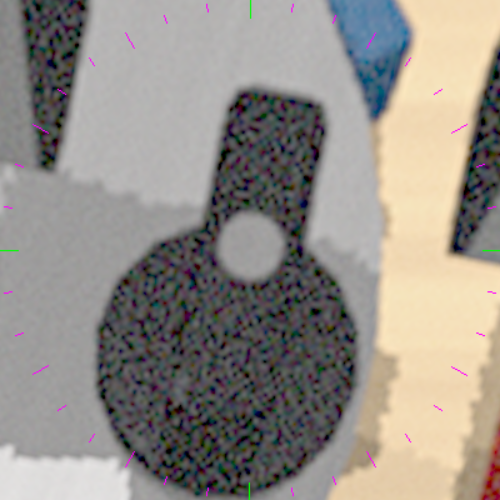

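The wing is at about -11°, aligned and centred.

{"api": "step_arm", "payload": {
  "motion": [
    {"tx": 0,"ty": 30,"tz": 0,"yaw": 0,"fingers": 0},
    {"tx": 0,"ty": 51,"tz": 0,"yaw": 0,"fingers": -0.3},
    {"tx": 0,"ty": 51,"tz": 0,"yaw": 0,"fingers": -0.5},
    {"tx": 0,"ty": 51,"tz": 0,"yaw": 0,"fingers": -1},
    {"tx": 0,"ty": 51,"tz": 0,"yaw": 0,"fingers": -1},
    {"tx": 0,"ty": 51,"tz": 0,"yaw": 0,"fingers": -1}
  ]
}}

```text
t: 32.45
tool_pos: [0.5192, -0.0817, 0.0945]
eef_rot: [0.704, -0.071, 0.07, -0.703]
ft_force: [-2.5, -7.0, -20.4]
grip_width: 0.0116
```

{"api": "step_arm", "payload": {
  "motion": [
    {"tx": 0,"ty": 1,"tz": 0,"yaw": 2,"fingers": -1},
    {"tx": 0,"ty": 1,"tz": 0,"yaw": 4,"fingers": -1},
    {"tx": 0,"ty": 1,"tz": 0,"yaw": 6,"fingers": -1},
    {"tx": 0,"ty": 1,"tz": 0,"yaw": 8,"fingers": -1},
    {"tx": 0,"ty": 1,"tz": 0,"yaw": 10,"fingers": -1},
    {"tx": 0,"ty": 1,"tz": 0,"yaw": 12,"fingers": -1}
  ]
}}

```text
t: 33.05
tool_pos: [0.5194, -0.0818, 0.0945]
eef_rot: [0.693, -0.145, 0.144, -0.692]
ft_force: [-7.1, -7.2, -7.3]
grip_width: 0.0119
```

```bash
python3 st.py 4b
```

```text
t 33.05 pos [ 0.5194 -0.0818  0.0945] hd -23.51 F [-7.1 -7.2 -7.3] T [-0.754  1.068  0.563] w 0.0119 q6 -1.46 e6 -0.582
```

{"api": "step_arm", "payload": {
  "motion": [
    {"tx": 0,"ty": 0,"tz": 0,"yaw": 2,"fingers": -1},
    {"tx": 0,"ty": 0,"tz": 0,"yaw": 4,"fingers": -1},
    {"tx": 0,"ty": 0,"tz": 0,"yaw": 6,"fingers": -1}
  ]
}}

```text
t: 33.35
tool_pos: [0.5195, -0.0818, 0.0945]
eef_rot: [0.684, -0.18, 0.18, -0.683]
ft_force: [-8.5, -7.1, -6.8]
grip_width: 0.012
```

```bash
python3 st.py 4b
```

```text
t 33.35 pos [ 0.5195 -0.0818  0.0945] hd -29.5 F [-8.5 -7.1 -6.8] T [-0.782  1.014  0.679] w 0.012 q6 -1.36 e6 -0.54
```

{"api": "step_arm", "payload": {
  "motion": [
    {"tx": 0,"ty": 0,"tz": 0,"yaw": 2,"fingers": -1},
    {"tx": 0,"ty": 0,"tz": 0,"yaw": 4,"fingers": -1},
    {"tx": 0,"ty": 0,"tz": 0,"yaw": 6,"fingers": -1}
  ]
}}

```text
t: 33.65
tool_pos: [0.5195, -0.0819, 0.0945]
eef_rot: [0.674, -0.216, 0.215, -0.673]
ft_force: [-7.7, -6.9, -6.3]
grip_width: 0.0123
```

```bash
python3 st.py 4b
```

```text
t 33.65 pos [ 0.5195 -0.0819  0.0945] hd -35.5 F [-7.7 -6.9 -6.3] T [-0.893  1.034  0.63 ] w 0.0123 q6 -1.25 e6 -0.522
```

{"api": "step_arm", "payload": {
  "motion": [
    {"tx": 0,"ty": 0,"tz": 0,"yaw": 2,"fingers": -1},
    {"tx": 0,"ty": 0,"tz": 0,"yaw": 4,"fingers": -1}
  ]
}}

```text
t: 33.85
tool_pos: [0.5195, -0.0819, 0.0945]
eef_rot: [0.666, -0.239, 0.239, -0.665]
ft_force: [-7.6, -7.7, -6.1]
grip_width: 0.012
```

```bash
python3 st.py 4b
```

```text
t 33.85 pos [ 0.5195 -0.0819  0.0945] hd -39.5 F [-7.6 -7.7 -6.1] T [-0.948  0.958  0.706] w 0.012 q6 -1.18 e6 -0.49
```

{"api": "step_arm", "payload": {
  "motion": [
    {"tx": 0,"ty": 0,"tz": 0,"yaw": 2,"fingers": -1},
    {"tx": 0,"ty": 0,"tz": 0,"yaw": 4,"fingers": -1}
  ]
}}

```text
t: 34.05
tool_pos: [0.5195, -0.0819, 0.0946]
eef_rot: [0.657, -0.262, 0.262, -0.656]
ft_force: [-7.3, -7.3, -6.4]
grip_width: 0.0119
```

```bash
python3 st.py 4b
```

```text
t 34.05 pos [ 0.5195 -0.0819  0.0946] hd -43.5 F [-7.3 -7.3 -6.4] T [-0.964  1.     0.641] w 0.0119 q6 -1.11 e6 -0.487
```

{"api": "step_arm", "payload": {
  "motion": [
    {"tx": 0,"ty": 0,"tz": 0,"yaw": 0.5,"fingers": -1},
    {"tx": 0,"ty": 0,"tz": 0,"yaw": 0.5,"fingers": -0.2},
    {"tx": 0,"ty": 0,"tz": 0,"yaw": 0.5,"fingers": -0.2},
    {"tx": 0,"ty": 0,"tz": 0,"yaw": 0.5,"fingers": -0.1},
    {"tx": 0,"ty": -45,"tz": 0,"yaw": 0.5,"fingers": 0},
    {"tx": 0,"ty": -53,"tz": 0,"yaw": 0.5,"fingers": 0},
    {"tx": 0,"ty": -53,"tz": 0,"yaw": 0.5,"fingers": 0}
  ]
}}

```text
t: 34.75
tool_pos: [0.521, -0.0817, 0.149]
eef_rot: [-0.656, 0.263, -0.266, 0.656]
ft_force: [-0.3, 0.8, -0.1]
grip_width: 0.0429
```

Run:
```python
from workcell import ctrl
from h import *
d=ctrl.get_image("wrist"); s=ctrl.observe(); print(s['t'],tool(s)[1],s['tool_pos'])
o=rect(d,4,.122,.032,400,.4); cv2.imwrite("pics/r14.png",cv2.resize(o,(500,500))[:,:,::-1])
print(plan(s,[.56,.0,.27],-30))
```

```text
34.8 -43.88215103332478 [ 0.52034164 -0.08156362  0.14743732]
{'tx': np.float64(-27.8), 'ty': np.float64(-122.5), 'tz': np.float64(86.4), 'hd': np.float64(-43.9), 'q1': np.float64(-0.302), 'q6': np.float64(-1.107), 'yaw': np.float64(-13.9)}
```

View pics/r14.png

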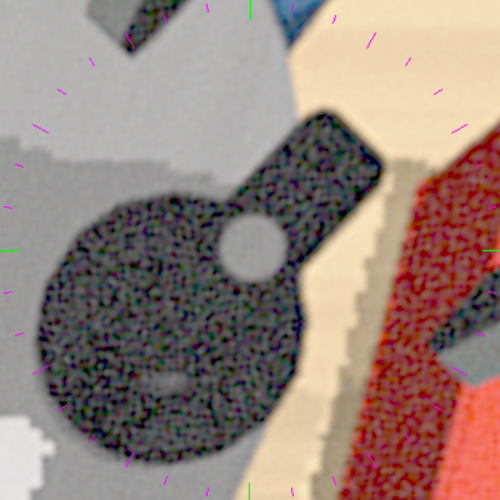

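Run:
```python
import numpy as np
on={'1':8.9,'3':-4.8,'2':-35.2,'4':4.0}
A=[]
for l in open('log.txt'):
    k,t,h,T=l.split()
    if k[0]=='g' or k=='-': continue
    if abs(float(T))<.2: continue
    A.append((k[0],'b' in k,on[k[0]]-float(h),float(T)))
L=np.array([a[3] for a in A if a[2]<0]);print('loose',L.mean(),L.std(),len(L))
S=[(a[2],a[3]) for a in A if 0<a[2] and not a[1]]
B=[(a[2],a[3]) for a in A if a[1]]
for n,X in(('snug',S),('pass2',B)):
    X=np.array(X)
    for lo in range(0,60,8):
        m=(X[:,0]>=lo)&(X[:,0]<lo+8)
        if m.any(): print(n,lo,X[m,0].mean().round(1),X[m,1].mean().round(3),m.sum(),'expect',(L.mean()+.44*np.radians(X[m,0].mean())).round(3))
```

```text
loose 0.4020377358490566 0.02687564813726636 53
snug 0 4.7 0.425 16 expect 0.438
snug 8 12.7 0.506 10 expect 0.5
pass2 24 27.2 0.594 5 expect 0.611
pass2 32 36.2 0.629 10 expect 0.68
pass2 40 44.8 0.685 11 expect 0.746
pass2 48 49.4 0.629 3 expect 0.781
```

By measured wing angle, with the knobs released, each has turned about 32–35° beyond snug, giving about 70 N. Wrist torque suggests about 58 N. Both are inside 50–100 N. I'll lift clear and check the bystanders.

{"api": "step_arm", "payload": {
  "motion": [
    {"tx": 0,"ty": -50,"tz": 0,"yaw": 0,"fingers": 0},
    {"tx": 0,"ty": -100,"tz": 0,"yaw": 0,"fingers": 0},
    {"tx": -40,"ty": -130,"tz": -30,"yaw": 0,"fingers": 0},
    {"tx": -80,"ty": -130,"tz": -60,"yaw": 0,"fingers": 0},
    {"tx": -120,"ty": -130,"tz": -90,"yaw": 0,"fingers": 0},
    {"tx": -120,"ty": -130,"tz": -90,"yaw": 0,"fingers": 0},
    {"tx": -120,"ty": -130,"tz": -90,"yaw": 0,"fingers": 0}
  ]
}}

```text
t: 35.5
tool_pos: [0.3704, -0.0632, 0.2767]
eef_rot: [0.656, -0.264, 0.265, -0.656]
ft_force: [0.2, 0.6, 1.0]
grip_width: 0.0425
```

```bash
python3 st.py end
python3 - <<'E'
from workcell import ctrl
from h import *
d=ctrl.get_image("top"); im=d["image"]; cv2.imwrite("pics/top9.png",cv2.resize(im[120:270,230:430],(800,600),interpolation=cv2.INTER_CUBIC)[:,:,::-1])
for n,z in [("wrench",.005),("spraycan",.15),("redbin",.05)]:
    for r in ctrl.masks_of("top",n)[:3]: print(n,r["conf"],r["position"],unproj(d,r["position"],z).round(4))
E
```

```text
t 35.5 pos [ 0.3704 -0.0632  0.2767] hd -43.91 F [0.2 0.6 1. ] T [-0.019  0.011 -0.015] w 0.0425 q6 -1.18 e6 -0.256
wrench 0.91 [255.9, 219.9] [0.4743 0.1902 0.005 ]
wrench 0.69 [320.0, 218.4] [0.4758 0.0199 0.005 ]
spraycan 0.8 [273.2, 140.2] [0.6593 0.1271 0.15  ]
spraycan 0.17 [290.0, 181.4] [0.5601 0.0881 0.15  ]
redbin 0.95 [395.3, 204.3] [ 0.5077 -0.1734  0.05  ]
```

View pics/top9.png

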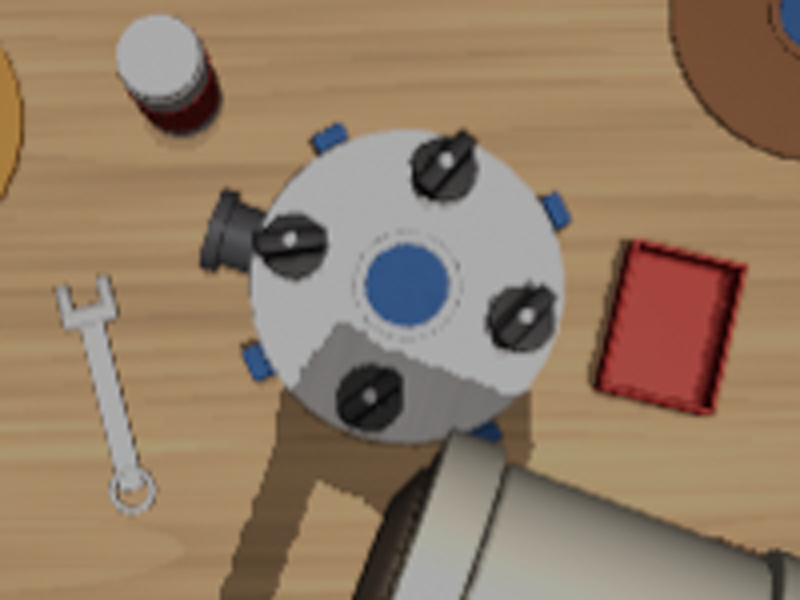

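The top view matches the first one: wrench at (110,390), can at (160,60), bin at (670,325) and cover badge at (407,285), all at the same pixels as before. All four wings are turned clockwise and the arm is clear, so I'm handing in.

```bash
python3 -c "
from workcell import ctrl
print(ctrl.sign_off())"
```

```text
the job is handed in; nothing more can be done
None
```

I tightened all four knobs in star order in two passes (1, 3, 2, 4 to snug, then 1, 3, 2, 4 to tight) and handed the job in at about 36 s. The hand-in gave no verdict.

- **Snug pass:** I felt each foot's touch as a rise in wrist-joint effort and stopped about 0.25 rad past it, around 22 N on the cover.
- **Tight pass:** each wing ended about 0.8–0.87 rad past its touch, checked in wrist pictures after letting go. That is about 70–76 N on the cover.
- **Disagreement:** the force readings did not match the angles. Wrist torque while turning suggested about 58 N per knob, and joint effort about 52 N. All three lie inside 50–100 N, but the joint-effort figure leaves little margin above 50 N.
- **Last checks:** the final top picture showed the wrench, can, bin and cover badge at the same pixels as at the start. The gripper is open and clear of everything, with wrist force near zero. I judged the cover's flatness only from that picture.

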